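# Load the lift-test tray and hold it up on the lever jack

### The job

Get the lift test ready and hold the lift: first pack the jar and the pipe nipple upright into the hinged load tray next to the piston, all three standing on its floor. Then stand the lever jack on the bench with its saddle centred under the round lift pad of the tray's lip, and pump its handle all the way down so that the jack raises the tray. Finish while holding the handle down (it springs up if let go), and leave the other things on the bench alone.

Things in the scene. Friction and masses are not known exactly. Their poses are not given: they have to be found in the camera images.
- load_stand: Fixed stand of the hinged load tray. Origin on the bench under the tray's middle; +x to the hinge side, y along the tray; the tray's lip sticks out to -x, where the jack comes from. Base x -42 to +65, y +-100 mm; bench beyond free. Tray (down) outside 78 x 192 mm, wall tops 108 mm above the bench; lip 192 mm wide, out to x = -105, from 79 to 86 mm high; hinge axis at x = +55, 78 mm high.
- load_tray (a joint): Angle of the load tray about its hinge, rad: 0 = down and level, on its rests; grows as the lip rises. About 0.13 with the jack fully up. The tray weighs 1 kg and sinks back under its own weight.
- tray_floor (a point): Centre of the tray's inner floor, 74 mm above the bench when down. Axes as the load stand's, tilting with the tray. Inside 70 (x) x 184 (y) mm, no dividers; walls 34 mm high above the floor, 4 mm thick.
- lift_pad (a point): Middle of the underside of the round lift pad, a disc of 32 mm diameter below the lip, halfway along it, 85 mm to -x from the tray's middle; 72 mm above the bench when the tray is down. On top of the lip a round bolt boss (26 mm wide, 4 mm high) marks the spot.
- lever_jack: Loose lever jack, 0.88 kg in all. Origin on the underside of its base plate, straight below the saddle; +x to its nose, -x to the handle. Base plate x -217 to +28 mm, 70 mm wide, 10 mm thick. Grip block for carrying: x -77 to -33 mm, 36 mm wide (y), top 66 mm above the underside. Saddle sleeve at the origin, 42 mm diameter, 40 mm high.
- saddle_top (a point): Centre of the top of the jack's round saddle (34 mm diameter), 60 mm above the jack's underside when lowered, so it passes 12 mm below the lift pad; rises straight up to 90 mm.
- jack_handle (a joint): Angle of the jack's handle, rad: 0 = up, 0.5 = all the way down (stop). Each rad raises the saddle 60 mm. A spring (0.5 N m/rad, 0.25 N m at the top) returns it; pressing at the tip takes roughly 3 to 5 N free and up to 12 N with the tray.
- handle_tip (a point): Point to press, on top of the handle's paddle (34 mm wide, 10 thick; it reaches 20 mm farther out). The handle turns about an axis along the jack's y, at x = -95, 45 mm above the underside; it slopes up to -x by 0.52 rad minus the joint value. The point is 95 mm along it and 5 mm above its middle line: about 97 mm above the bench at the start, 52 mm when down.
- jar: Clear screw-top jar with red lid, brass nuts in it, about 0.26 kg, standing upright on the bench. 104 mm tall; body 62 mm diameter up to 88 mm, lid above it 58 mm. Origin: centre of its underside.
- nipple: Plain grey steel pipe nipple (short tube), 34 mm diameter, 70 mm tall, standing upright on the bench. Origin: centre of its underside.
- piston: Grey piston, 64 mm diameter, 53 mm tall, already standing in the tray at the +y end. Origin: centre of its underside.
- tape_measure: Bystander: yellow tape measure, 34 x 78 x 60 mm, on the bench. Leave alone.
- bush_bronze: Bystander: bronze bush, 40 mm diameter, 45 mm tall, on the bench. Leave alone.
- vee: Bystander: steel V-block, 60 x 50 x 40 mm, on the bench. Leave alone.

How it is judged:
By the outcome, as a careful person would: the job done as asked, in the order asked, and still so for the second after the job is handed in, while the arm keeps its last pose, push and grip.
It also fails if it takes over 72 s, if anything falls off the work surface, if the arm or the gripper's body presses on something with over 40 N, if the wrist force passes 120 N, or if a joint passes its speed limit or range.

### The arm

A 6-joint arm with a two-finger parallel gripper is mounted at the origin on a cart in front of the work surface, level with it; the furniture and walls round the work are solid. World frame = base frame: x ahead of the robot, y to its left, z up, the work surface at z = 0. Lengths are in mm, angles in rad, forces in N, time in s.
With the tool pointing down it reaches from about 275 to 750 mm from the base axis. Payload 10.2 kg.
Tool frame: the origin (TCP) lies on the centre line of the jaws, within the pads' length; the fingertips stand 11 mm ahead of it and the grasp point (between the pads) lies 8 mm behind it; z points along the fingers, x is the direction in which the jaws open and shut, and the axes are right-handed (so a half turn about z gives the same grasp; the last joint's range is limited). The gripper opens to 88 mm and grips with 3 to 60 N. Pads are 18 mm wide; open, the fingers measure 123 mm over their backs; the gripper's body (75 mm by 187 mm) begins 45 mm behind the grasp point.
Start: joints at [0.891, 0.313, 1.498, -0, 1.331, -0.223], TCP at [231.579, 471.171, 249.72] pointing down, gripper open.
Joint ranges: [-2.94, 2.94], [-0.97, 2.17], [0.19, 2.56], [-1.23, 4.37], [0.02, 3.11], [-2.88, 2.88]. Speed limits (rad/s): [2.39, 2.39, 3.01, 3.14, 3.14, 3.14].

### API

Orientations are given as [roll, pitch, yaw] about the fixed x, y, z axes, in that order (R = Rz(yaw) Ry(pitch) Rx(roll)).
In Python, from station import manip gives the robot as it stands.
- The arm moves only by the tool carry_out, never from a script. Its argument "increments" is a list of rows, each a list of 5 numbers: the shift along the tool's x, y, z in mm, then the turn about the tool's z in degrees, then the gripper's target within -1 to 1 (shut at 1, half-way at 0, fully open at -1). In form: [[dx, dy, dz, turn, jaw], ...]. A call has 1 to 12 rows; each row shifts and turns the commanded pose from where the row before left it, along the tool's axes as they then stand; what a row does not reach is not made up. A row lasts 1/8 s, in which the tool goes at most 62.5 mm and 10.7 degrees, less where a joint would pass 70% of its speed; a pose out of reach is approached as far as the arm can. A call with a gripper value outside its range is refused whole. The fingers move at their own pace and stop on an object; "grip_force" is the grip in N (left out, the last holds). Time passes only in rows, so rows that do not move let the fingers close. It gives the time, the measured TCP pose, the force and the opening at its end, in the units of the state.
- manip.state(): the state, without advancing time (a new reading comes with each control period).
- manip.get_image(name): name is "scene" or "top" or "wrist"; returns the picture (420x560x3 uint8, red, green, blue); there is no depth.
- manip.camera_info(name): a dict with "K" (3x3 intrinsics, pixels), "R" (3x3) and "t" (3): a world point X has camera coordinates R X + t. Camera axes: x right, y down, z forward; pixel columns grow to the right and rows downward; lengths in mm; the calibration is good to about 2 mm. A picture is of the moment at which its call begins: read the wrist's pose just before it. camera_info takes no time and is no camera call; for the wrist camera it gives the pose at the moment of the call.
- manip.job_done(): hands the job in, once; it reports no verdict.
Trained networks look in the newest picture that a camera, given by its name, has taken for a name from the list of things; names that differ only in an ending like _2 or _b are one class to them, and where a whole thing is asked for, a point or a joint stands for the part that bears it (a point fixed in the world has none). Each returns a list of dicts, best first, with "conf" (0 to 1); they miss things now and then, are a little off and sometimes report something else, mostly with a low value. They report only what shows in the picture. A call takes as long as a camera call.
- manip.recognise(query, camera): "location" ([row, column] in pixels, amid what is visible of it).
The state is a dict: "t": time; "joints": joint angles; "joint_vel": joint speeds; "joint_torque": joint torques, N m; "tcp_pos": TCP position; "tool_rot": TCP orientation; "ft_force": force on the tool from outside, world axes, zero at the start; "moment": the same for the moment, N m; "finger_gap": finger opening in mm.
Only numpy, scipy, OpenCV 4.12 (cv2) and the standard library are available. Lean on these libraries where they do the work, as an engineer would, in place of code of your own. Each camera call takes 0.05 s, during which the arm holds its last target.

## Working session

There is one attempt and no reset: what is moved stays moved. The work goes in short steps, Python scripts to look and compute and a tool call to move; the robot and the scene stay as the last step left them, time stands still between calls to the robot, and variables do not carry over. Pictures are saved under pics/ and viewed, and the job is handed in when it is done.

Besides the shell and the picture viewer there is one more tool, called after "Emit:" as a command line: name --pt "numbers of a row" for each row, then --argument value for the rest. carry_out: Moves the arm, as the interface text tells. Its arguments: {"type":"object","properties":{"increments":{"type":"array"},"grip_force":{"type":"number"}},"required":["increments"]}

```bash
ls; mkdir -p pics; python3 - <<'E'
from station import manip
import cv2
for n in ("scene","top"):
    im=manip.get_image(n); cv2.imwrite(f"pics/{n}0.png",im[:,:,::-1])
    ci=manip.camera_info(n); print(n,ci)
    for q in ["load_stand","lift_pad","lever_jack","saddle_top","handle_tip","jar","nipple","piston","tape_measure","bush_bronze","vee"]:
        r=manip.recognise(q,n); print(q,[(x['location'],round(x['conf'],2)) for x in r[:2]])
print(manip.state())
E
```

```text
pics
scene {'K': array([[515.49725599,   0.        , 284.86772704],
       [  0.        , 515.49725599, 209.4368913 ],
       [  0.        ,   0.        ,   1.        ]]), 'R': array([[ 0.60785967, -0.79388998, -0.01566244],
       [-0.50317332, -0.36985702, -0.78103931],
       [ 0.61426642,  0.48264322, -0.62428542]]), 't': array([-331.4531665 ,  342.28748542, 1095.65762443])}
load_stand [([184.1, 180.6], 0.86)]
lift_pad [([177.2, 181.8], 0.91)]
lever_jack [([218.4, 278.4], 0.75)]
saddle_top [([207.6, 259.8], 0.67), ([219.2, 277.8], 0.22)]
handle_tip [([216.5, 305.7], 0.72)]
jar [([277.3, 416.4], 0.74)]
nipple [([260.4, 359.7], 0.96)]
piston [([175.3, 161.3], 0.77), ([218.4, 276.7], 0.58)]
tape_measure [([312.7, 346.2], 0.8)]
bush_bronze [([333.0, 404.0], 0.96)]
vee []
top {'K': array([[391.33637327,   0.        , 281.98029087],
       [  0.        , 391.33637327, 212.89235269],
       [  0.        ,   0.        ,   1.        ]]), 'R': array([[ 0.01617148, -0.99977805,  0.01350304],
       [-0.9890017 , -0.01797995, -0.14680719],
       [ 0.14701739, -0.01098044, -0.98907296]]), 't
[... 488 characters left out ...]
], 0.48)]
vee [([166.5, 331.5], 0.65)]
{'t': 1.2, 'joints': array([ 8.90626544e-01,  3.12883580e-01,  1.49768121e+00,  1.21597188e-05,
        1.33096524e+00, -2.23378518e-01]), 'joint_vel': array([ 0.00049848, -0.00158931, -0.00155135, -0.00045612,  0.00031822,
       -0.00019434]), 'joint_torque': array([-1.48994801e-03, -4.02119458e+01, -2.52406722e+01,  6.93459227e-02,
        3.20660637e-02,  1.76581796e-05]), 'tcp_pos': array([231.57360266, 471.1903219 , 249.73566306]), 'tool_rot': array([ 3.14159030e+00, -6.36789767e-05,  1.11400217e+00]), 'ft_force': array([-0.1870407 , -0.42152006,  0.61230957]), 'moment': array([0.01459836, 0.00493549, 0.04778402]), 'finger_gap': 88.08523191252242}
```

```bash
python3 - <<'E'
import cv2
a=cv2.imread("pics/top0.png"); 
cv2.imwrite("pics/top0c.png",cv2.resize(a[120:330,60:470],(800,410),interpolation=cv2.INTER_CUBIC))
a=cv2.imread("pics/scene0.png"); 
cv2.imwrite("pics/scene0c.png",cv2.resize(a[100:370,90:490],(800,540),interpolation=cv2.INTER_CUBIC))
E
```

```text
(no output)
```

View pics/top0c.png

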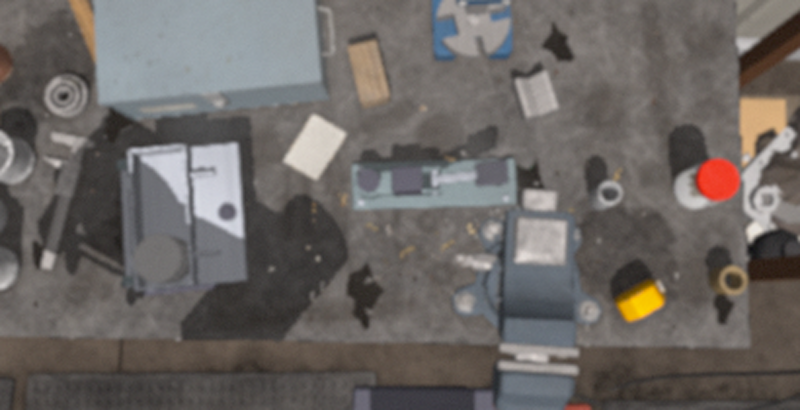

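View pics/scene0c.png

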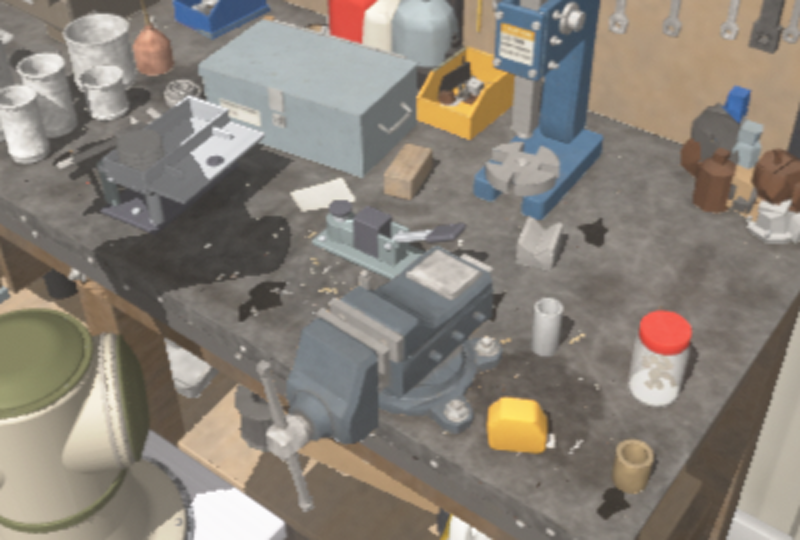

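```bash
cat > h.py <<'E'
from station import manip
import numpy as np, cv2
def pix2w(cam,row,col,z,ci=None):
    ci=ci or manip.camera_info(cam)
    d=ci['R'].T@np.linalg.inv(ci['K'])@np.array([col,row,1.]); c=-ci['R'].T@ci['t']
    return c+d*(z-c[2])/d[2]
def w2pix(cam,p,ci=None):
    ci=ci or manip.camera_info(cam)
    q=ci['K']@(ci['R']@np.array(p,float)+ci['t']); return q[1]/q[2],q[0]/q[2]
def tri(cams,rcs):
    A=[];b=[]
    for cam,(r,c) in zip(cams,rcs):
        ci=manip.camera_info(cam) if isinstance(cam,str) else cam
        d=ci['R'].T@np.linalg.inv(ci['K'])@np.array([c,r,1.]);d/=np.linalg.norm(d); o=-ci['R'].T@ci['t']
        P=np.eye(3)-np.outer(d,d);A.append(P);b.append(P@o)
    return np.linalg.lstsq(np.vstack(A),np.hstack(b),rcond=None)[0]
def save(cam,name,crop=None,s=1):
    im=manip.get_image(cam)[:,:,::-1].copy()
    if crop: r0,r1,c0,c1=crop; im=im[r0:r1,c0:c1]
    cv2.imwrite(f"pics/{name}.png",cv2.resize(im,None,fx=s,fy=s,interpolation=cv2.INTER_CUBIC))
E
python3 - <<'E'
from h import *
np.set_printoptions(precision=1,suppress=True)
k=410/800
def T(x,y,z): return pix2w('top',120+y*k,60+x*k,z)
print('jar lid',T(717,180,104)); print('jar tri',tri(['top','scene'],[(212.7,422.4),(277.3,416.4)]))
print('nip top',T(609,188,70),T(609,194,35))
print('tape',tri(['top','scene'],[(277.1,388.4),(312.7,346.2)]))
print('bush',T(733,280,45)); print('vee',T(537,95,40))
print('boss',T(228,211,90)); print('piston top',T(160,257,127))
for n,p in dict(lipTR=(241,142),lipBR=(247,282),lipTL=(189,146),lipBL=(194,288)).items(): print(n,T(*p,86 if 'R' in n else 108))
print('saddle',T(368,179,60)); 
for n,p in dict(a=(352,163),b=(514,158),c=(355,209),d=(518,204)).items(): print('jack corner',n,T(*p,10))
print('grip top',T(407,180,66))
# toolbox: front top edge
print('toolbox front bottom', T(105,118,0),T(325,98,0), 'top front@150',T(97,103,150),T(322,95,150))
print('vise',T(505,210,0),T(578,212,0),T(490,230,0))
ks=0.5
def S(x,y): return 100+y*ks,90+x*ks
print('vise anvil corner tri',tri(['top','scene'],[(120+218*k,60+517*k),S(440,250)]), tri(['top','scene'],[(120+265*k,60+517*k),S(408,282)]))
print('toolbox front right top',tri(['top','scene'],[(120+95*k,60+322*k),S(363,120)]),'left',tri(['top','scene'],[(120+103*k,60+97*k),S(203,68)]))
E
```

```text
jar lid [ 554.1 -390.2  104. ]
jar tri [ 556.  -388.3   61.7]
nip top [ 545.2 -249.2   70. ] [ 541.3 -257.6   35. ]
tape [ 380.1 -300.2   37.6]
bush [ 419.3 -430.6   45. ]
vee [ 686.8 -151.9   40. ]
boss [500.9 281.9  90. ]
piston top [434.7 358.  127. ]
lipTR [598.6 270.2  86. ]
lipBR [404.6 251.7  86. ]
lipTL [587.3 335.4 108. ]
lipBL [395.2 316.6 108. ]
saddle [553.4  93.1  60. ]
jack corner a [584.6 121.5  10. ]
jack corner b [ 596.8 -121.4   10. ]
jack corner c [515.5 114.9  10. ]
jack corner d [ 527.3 -127.4   10. ]
grip top [552.   37.3  66. ]
toolbox front bottom [648.7 498.9   0. ] [686.4 166.9   0. ] top front@150 [634.8 446.8 150. ] [651.6 150.6 150. ]
vise [ 519.1 -109.1    0. ] [ 518.  -218.9    0. ] [488.6 -86.7   0. ]
vise anvil corner tri [ 496.7 -114.2  122.6] [ 433.4 -113.9  115.9]
toolbox front right top [664.6 148.4 122.5] left [648.1 459.3 111.8]
```

View pics/top0.png

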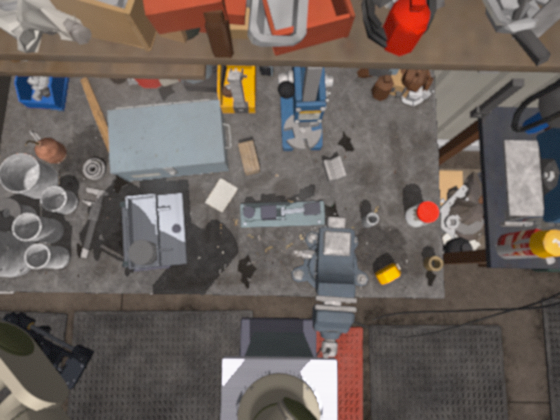

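View pics/scene0.png

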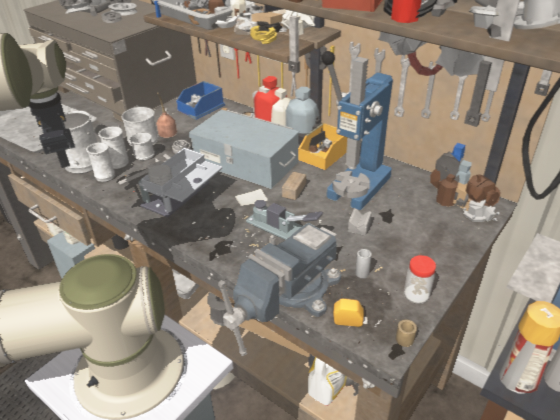

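```bash
python3 - <<'E'
from h import *
np.set_printoptions(precision=2,suppress=True)
ci=manip.camera_info('wrist'); print(ci['K']); c=-ci['R'].T@ci['t']; print(c, ci['R'][2])
s=manip.state(); yaw=s['tool_rot'][2]; tx=np.array([np.cos(yaw),np.sin(yaw),0]);ty=np.array([np.sin(yaw),-np.cos(yaw),0])
d=c-s['tcp_pos']; print(d@tx,d@ty,-d[2]); print(ci['R'][2]@tx,ci['R'][2]@ty,ci['R'][0]@tx,ci['R'][0]@ty)
# fit vs scene camera: project estimated features
for n,p in dict(boss=(500.9,281.9,90),piston=(434.7,358,127),nip=(545.2,-249.2,70),jar=(554.1,-390.2,104),saddle=(553.4,93.1,60),vee=(687,-152,40)).items(): print(n,w2pix('scene',p))
E
```

```text
[[293.03   0.   279.96]
 [  0.   293.03 212.12]
 [  0.     0.     1.  ]]
[162.09 506.36 384.38] [ 0.26 -0.13 -0.96]
0.9156903631879632 -77.86766942630001 -134.64101093449997
0.0006496185334166909 0.29461863464997995 0.9999985542398613 0.0013103297038390075
boss (np.float64(180.13522306148133), np.float64(197.22037102909582))
piston (np.float64(171.18907952480785), np.float64(159.755439000712))
nip (np.float64(252.35616618577774), np.float64(364.92156541043585))
jar (np.float64(264.6007323927349), np.float64(421.5071520894897))
saddle (np.float64(203.19811263391406), np.float64(259.892669429214))
vee (np.float64(217.2762142504844), np.float64(359.75611942693))
```

Emit:
carry_out --pt "-4 30 0 0 -1" --pt "-4 50 0 0 -1" --pt "-4 60 0 0 -1" --pt "-4 60 0 0 -1" --pt "-4 50 0 0 -1" --pt "-2 26 0 0 -1" --pt "0 0 0 -10.5 -1" --pt "0 0 0 -10.5 -1" --pt "0 0 0 -10.5 -1" --pt "0 0 0 0 -1" --pt "0 0 0 0 -1"

```text
t: 2.58
tcp_pos: [469.6, 329.7, 249.7]
tool_rot: [-3.142, -0.0, 1.66]
ft_force: [-0.1, -0.4, 0.7]
finger_gap: 88.3
```

```bash
python3 - <<'E'
from h import *
np.set_printoptions(precision=2,suppress=True)
s=manip.state(); print(s['t'],s['tcp_pos'],s['tool_rot'])
ci=manip.camera_info('wrist'); np.savez('w1.npz',R=ci['R'],t=ci['t'],K=ci['K'])
save('wrist','w1')
for q in ["lift_pad","piston","load_tray","load_stand"]:
    print(q,[(x['location'],round(x['conf'],2)) for x in manip.recognise(q,'wrist')[:2]])
E
```

```text
2.575 [469.57 329.7  249.71] [-3.14 -0.    1.66]
lift_pad [([227.2, 282.1], 0.59), ([226.7, 58.0], 0.23)]
piston [([169.4, 322.2], 0.85), ([238.4, 2.5], 0.66)]
load_tray [([227.3, 280.2], 0.87), ([226.6, 283.3], 0.19)]
load_stand [([226.7, 283.0], 0.91)]
```

View pics/w1.png

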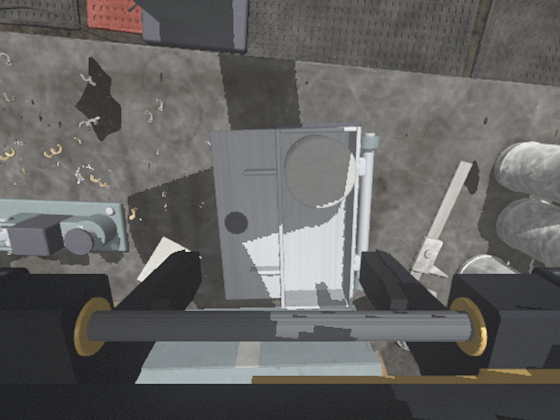

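```bash
python3 - <<'E'
from h import *
np.set_printoptions(precision=1,suppress=True)
ci=dict(np.load('w1.npz'))
for n,(r,c,z) in dict(boss=(222.5,236,90),lipA=(131,212,86),lipB=(299,225,86),wRt=(127,360,108),wRb=(305,351.5,108),wLt=(129,280,108),wLb=(306,282,108),pist=(171,320,127),saddle=(239,79,60),grip=(235,35,66),jc1=(203,123,10),jc2=(250,127,10)).items():
    print(n,pix2w('',r,c,z,ci))
im=cv2.imread('pics/w1.png'); cv2.imwrite('pics/w1c.png',cv2.resize(im[110:320,190:390],None,fx=3,fy=2.8,interpolation=cv2.INTER_CUBIC))
E
```

```text
boss [498.7 287.2  90. ]
lipA [407.2 259.1  86. ]
lipB [596.2 278.   86. ]
wRt [390.8 397.4 108. ]
wRb [576.7 419.6 108. ]
wLt [398.9 325.3 108. ]
wLb [584.6 343.9 108. ]
pist [430.9 363.5 127. ]
saddle [546.7  98.1  60. ]
grip [543.3  51.8  66. ]
jc1 [513.4 126.9  10. ]
jc2 [581.4 127.8  10. ]
```

View pics/w1c.png

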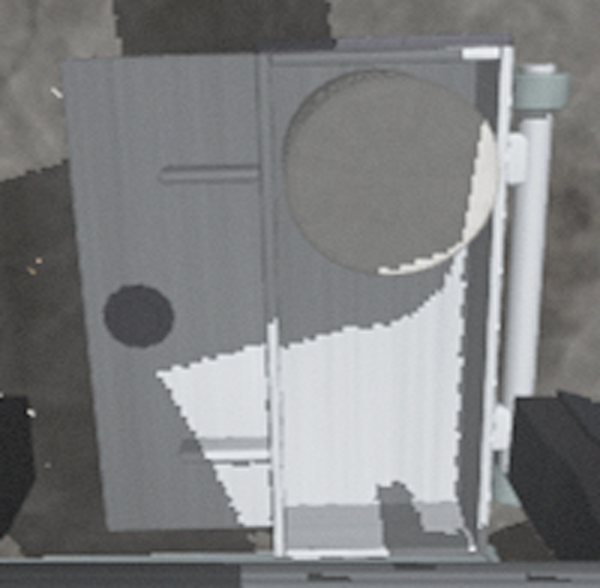

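```bash
cat >> h.py <<'E'
def plan(targets,jaw,vmax=58,tmax=10,start=None,hold=1):
    """targets: list of (x,y,z,yawdeg) or with optional 5th vmax"""
    s=manip.state(); p=np.array(s['tcp_pos'],float); yaw=np.degrees(s['tool_rot'][2])
    if start is not None: p=np.array(start[:3],float); yaw=start[3]
    rows=[]
    for t in targets:
        v=t[4] if len(t)>4 else vmax
        g=np.array(t[:3],float); D=np.linalg.norm(g-p); dyaw=(t[3]-yaw+180)%360-180
        N=max(1,int(np.ceil(max(D/v,abs(dyaw)/tmax))))
        p0,y0=p.copy(),yaw
        for i in range(1,N+1):
            gp=p0+(g-p0)*i/N; gy=y0+dyaw*i/N; d=gp-p; a=np.radians(yaw)
            dx=round(d[0]*np.cos(a)+d[1]*np.sin(a),1); dy=round(d[0]*np.sin(a)-d[1]*np.cos(a),1); dz=round(-d[2],1)
            tt=round(-(gy-yaw),1)
            rows.append([dx,dy,dz,tt,jaw])
            p=p+np.array([dx*np.cos(a)+dy*np.sin(a),dx*np.sin(a)-dy*np.cos(a),-dz]); yaw-=tt
    rows+= [[0,0,0,0,jaw]]*hold
    print(len(rows),p.round(1),round(yaw,2))
    for i in range(0,len(rows),12): print(rows[i:i+12])
E
python3 - <<'E'
from h import *
for p in [(500.9,281.9,90),(498.7,287.2,90)]: print(w2pix('scene',p))
plan([(545,-250,230,45)],-1)
E
```

```text
(np.float64(180.13522306148133), np.float64(197.22037102909582))
(np.float64(179.86272799499196), np.float64(195.36602762504228))
12 [ 544.9 -250.   230. ] 44.97
[[np.float64(-53.1), np.float64(2.0), np.float64(1.8), np.float64(4.6), -1], [np.float64(-52.8), np.float64(6.2), np.float64(1.8), np.float64(4.5), -1], [np.float64(-52.1), np.float64(10.4), np.float64(1.8), np.float64(4.6), -1], [np.float64(-51.1), np.float64(14.5), np.float64(1.8), np.float64(4.6), -1], [np.float64(-49.8), np.float64(18.6), np.float64(1.8), np.float64(4.6), -1], [np.float64(-48.2), np.float64(22.5), np.float64(1.7), np.float64(4.5), -1], [np.float64(-46.2), np.float64(26.2), np.float64(1.8), np.float64(4.6), -1], [np.float64(-44.0), np.float64(29.8), np.float64(1.8), np.float64(4.6), -1], [np.float64(-41.5), np.float64(33.2), np.float64(1.8), np.float64(4.5), -1], [np.float64(-38.7), np.float64(36.5), np.float64(1.8), np.float64(4.6), -1], [np.float64(-35.7), np.float64(39.3), np.float64(1.8), np.float64(4.6), -1], [0, 0, 0, 0, -1]]
```

Emit:
carry_out --pt "-53 2 2 4.5 -1" --pt "-53 6 2 4.5 -1" --pt "-52 10 2 4.5 -1" --pt "-51 15 2 4.5 -1" --pt "-50 19 2 4.5 -1" --pt "-48 22 2 4.5 -1" --pt "-46 26 2 4.5 -1" --pt "-44 30 2 4.5 -1" --pt "-42 33 2 4.5 -1" --pt "-39 36 2 4.5 -1" --pt "-36 39 0 5 -1" --pt "0 0 0 0 -1"

```text
t: 4.32
tcp_pos: [547.2, -252.5, 228.9]
tool_rot: [-3.141, 0.0, 0.786]
ft_force: [-1.3, 0.3, -0.7]
finger_gap: 88.0
```

```bash
sed -i 's/^    for i in range(0,len(rows),12): print(rows\[i:i+12\])/    rows=[[float(v) for v in r] for r in rows]\n&/' h.py; python3 - <<'E'
from h import *
np.set_printoptions(precision=2,suppress=True)
s=manip.state(); print(s['t'],s['tcp_pos'],s['tool_rot'],abs(s['joint_vel']).max())
ci=manip.camera_info('wrist'); np.savez('w2.npz',R=ci['R'],t=ci['t'],K=ci['K'])
save('wrist','w2')
for q in ["nipple","jar","vee"]:
    print(q,[(x['location'],round(x['conf'],2)) for x in manip.recognise(q,'wrist')[:2]])
for p in [(545,-250,70),(545,-250,0),(554,-390,104)]: print(w2pix('wrist',p))
E
```

```text
4.325 [ 547.21 -252.53  228.95] [-3.14  0.    0.79] 0.0640136090615953
nipple [([188.0, 277.2], 0.87)]
jar [([273.9, 213.8], 0.92)]
vee [([209.0, 421.5], 0.97)]
(np.float64(199.88394217922445), np.float64(276.4612700963946))
(np.float64(185.83166482654505), np.float64(277.03336444246355))
(np.float64(306.55784831724037), np.float64(186.1644435944277))
```

View pics/w2.png

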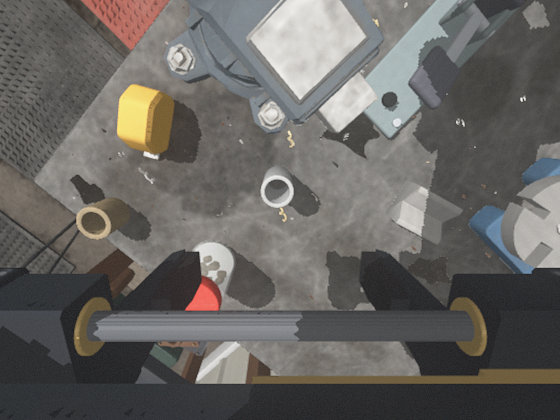

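```bash
python3 - <<'E'
from h import *
np.set_printoptions(precision=2,suppress=True)
ci=dict(np.load('w2.npz'))
for z,r in ((70,191),(35,188)): print(pix2w('',r,277.5,z,ci))
a=cv2.imread("pics/top0.png"); cv2.imwrite("pics/tn.png",cv2.resize(a[195:245,340:450],None,fx=7,fy=7,interpolation=cv2.INTER_NEAREST))
a=cv2.imread("pics/w2.png"); cv2.imwrite("pics/wn.png",cv2.resize(a[155:225,235:335],None,fx=6,fy=6,interpolation=cv2.INTER_NEAREST))
E
```

```text
[ 538.42 -246.6    70.  ]
[ 541.44 -250.01   35.  ]
```

View pics/tn.png

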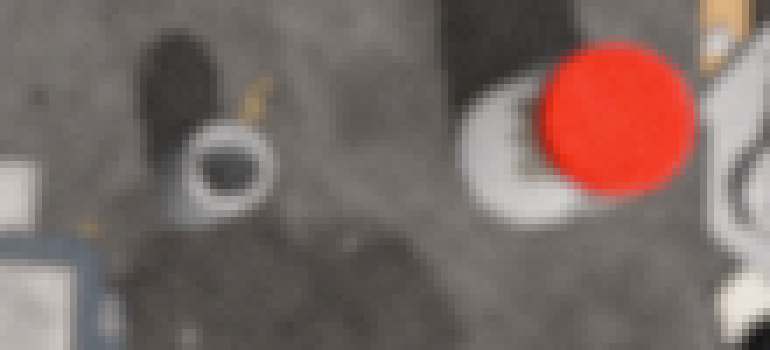

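View pics/wn.png

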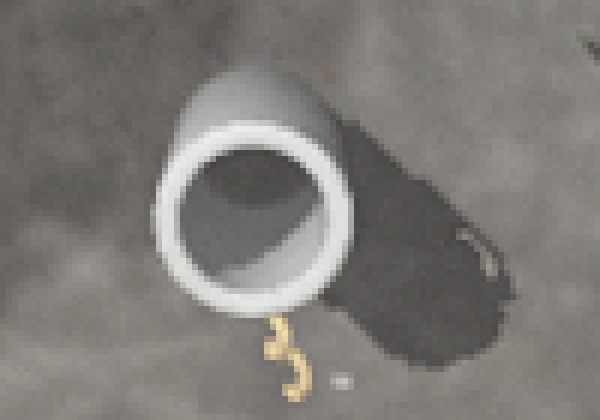

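```bash
python3 - <<'E'
from h import *
np.set_printoptions(precision=2,suppress=True)
print(pix2w('top',218.8,372.3,70),'jar',pix2w('top',118/7+195-.5,618/7+340-.5,104))
print(pix2w('',191,276.7,70,dict(np.load('w2.npz'))))
# boss, piston top in top more carefully
a=cv2.imread("pics/top0.png"); cv2.imwrite("pics/tt.png",cv2.resize(a[185:275,115:200],None,fx=6,fy=6,interpolation=cv2.INTER_NEAREST))
cv2.imwrite("pics/tj.png",cv2.resize(a[190:235,230:335],None,fx=7,fy=7,interpolation=cv2.INTER_NEAREST))
E
```

```text
[ 538.35 -249.57   70.  ] jar [ 556.55 -391.21  104.  ]
[ 537.84 -247.18   70.  ]
```

View pics/tt.png

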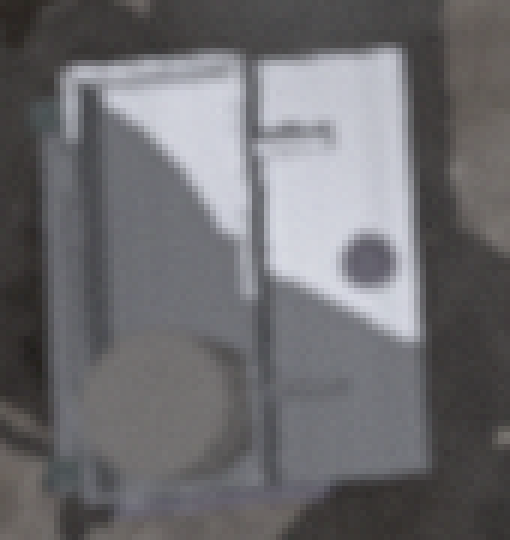

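View pics/tj.png

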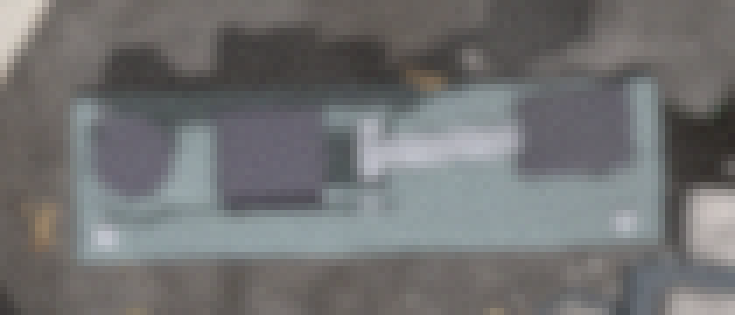

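```bash
python3 - <<'E'
from h import *
np.set_printoptions(precision=2,suppress=True)
plan([(538,-248,180,45),(538,-248,48,45,45)],-1)
print('boss',pix2w('top',228,176,90),'pist',pix2w('top',252,140.7,127),'sad',pix2w('top',211.4,248.5,60))
for n,(c,r) in dict(a=(75,97),b=(655,78),c=(80,262),d=(660,240)).items(): print(n,pix2w('top',r/7+190-.5,c/7+230-.5,10))
for n,(c,r) in dict(lipA=(405,48),lipB=(430,470)).items(): print(n,pix2w('top',r/6+185-.5,c/6+115-.5,86))
E
```

```text
5 [ 538. -248.   48.] 45.01
[[-6.5, -7.1, 49.9, 0.4, -1.0], [-0.0, -0.0, 44.0, 0.0, -1.0], [-0.0, -0.0, 44.0, 0.0, -1.0], [-0.0, -0.0, 44.0, 0.0, -1.0], [0.0, 0.0, 0.0, 0.0, -1.0]]
boss [501.18 284.19  90.  ] pist [433.95 361.27 127.  ] sad [554.3   93.43  60.  ]
a [585.17 122.06  10.  ]
b [ 597.74 -120.37   10.  ]
c [515.98 117.79  10.  ]
d [ 529.42 -122.5    10.  ]
lipA [599.26 274.34  86.  ]
lipB [409.02 253.09  86.  ]
```

Emit:
carry_out --pt "-3.3 -9.7 40 0 -1" --pt "0 0 45 0 -1" --pt "0 0 45 0 -1" --pt "0 0 35 0 -1" --pt "0 0 16 0 -1" --pt "0 0 0 0 -1" --pt "0 0 0 0 1" --pt "0 0 0 0 1" --pt "0 0 0 0 1" --pt "0 0 0 0 1" --grip_force 25

```text
t: 5.78
tcp_pos: [538.4, -245.1, 49.0]
tool_rot: [3.141, -0.0, 0.791]
ft_force: [-0.2, -0.4, -0.6]
finger_gap: 50.3
```

Emit:
carry_out --pt "0 0 0 0 1" --pt "0 0 0 0 1" --pt "0 0 0 0 1" --pt "0 0 0 0 1"

```text
t: 6.28
tcp_pos: [538.3, -245.1, 48.7]
tool_rot: [3.142, 0.0, 0.791]
ft_force: [-0.1, -0.8, 0.7]
finger_gap: 33.0
```

```bash
python3 - <<'E'
from h import *
np.set_printoptions(precision=2,suppress=True)
s=manip.state(); print(s['tcp_pos'],s['finger_gap'],s['joint_torque'],s['ft_force'])
plan([(s['tcp_pos'][0],s['tcp_pos'][1],220,45),(555,370,230,95.7)],1)
E
```

```text
[ 538.35 -245.08   48.75] 33.00486646690049 [  0.26 -50.68 -20.3    0.08   0.08  -0.  ] [-0.11 -0.83  0.7 ]
15 [555. 370. 230.] 95.73
[[0.0, 0.0, -57.1, 0.1, 1.0], [0.0, 0.0, -57.1, 0.1, 1.0], [0.0, 0.0, -57.1, 0.1, 1.0], [40.6, -38.5, -0.9, -4.6, 1.0], [43.6, -35.0, -0.9, -4.6, 1.0], [46.3, -31.5, -0.9, -4.6, 1.0], [48.6, -27.6, -0.9, -4.6, 1.0], [50.7, -23.7, -0.9, -4.6, 1.0], [52.4, -19.5, -0.9, -4.6, 1.0], [53.8, -15.3, -0.9, -4.6, 1.0], [54.9, -10.9, -0.9, -4.7, 1.0], [55.5, -6.3, -0.9, -4.6, 1.0]]
[[55.9, -1.9, -0.9, -4.6, 1.0], [55.9, 2.6, -1.0, -4.6, 1.0], [0.0, 0.0, 0.0, 0.0, 1.0]]
```

Emit:
carry_out --pt "0 0 -30 0 1" --pt "0 0 -60 0 1" --pt "0 0 -60 0 1" --pt "0 0 -25 0 1"

```text
t: 6.78
tcp_pos: [538.9, -245.3, 227.3]
tool_rot: [3.137, -0.001, 0.791]
ft_force: [0.3, -0.2, -1.8]
finger_gap: 33.1
```

```bash
python3 - <<'E'
from h import *
plan([(556,280,228,90),(558,377,185,96)],1,vmax=52)
E
```

```text
15 [558. 377. 185.] 96.04
[[35.1, -32.5, -0.1, -4.1, 1.0], [37.2, -29.8, -0.0, -4.0, 1.0], [39.3, -27.2, -0.1, -4.1, 1.0], [41.2, -24.3, -0.1, -4.0, 1.0], [42.7, -21.4, -0.0, -4.1, 1.0], [44.1, -18.3, -0.1, -4.1, 1.0], [45.4, -15.1, -0.1, -4.0, 1.0], [46.2, -11.9, -0.0, -4.1, 1.0], [47.0, -8.5, -0.1, -4.0, 1.0], [47.5, -5.3, -0.1, -4.1, 1.0], [47.8, -1.8, -0.0, -4.1, 1.0], [32.3, 0.7, 14.3, -2.0, 1.0]]
[[32.3, 1.8, 14.3, -2.0, 1.0], [32.2, 3.0, 14.4, -2.0, 1.0], [0.0, 0.0, 0.0, 0.0, 1.0]]
```

Emit:
carry_out --pt "35 -32 0 -4 1" --pt "37 -30 0 -4 1" --pt "39 -27 0 -4 1" --pt "41 -24 0 -4 1" --pt "43 -21 0 -4 1" --pt "44 -18 0 -4 1" --pt "45 -15 0 -4 1" --pt "46 -12 0 -4 1" --pt "47 -9 0 -4 1" --pt "48 -5 0 -4 1" --pt "48 -2 0 -4 1" --pt "32 1 14 -2 1"

```text
t: 8.28
tcp_pos: [559.9, 313.3, 210.0]
tool_rot: [3.14, -0.001, 1.597]
ft_force: [0.4, -0.1, -1.4]
finger_gap: 33.3
```

Emit:
carry_out --pt "32 2 14 -2 1" --pt "32 3 14 -2 1" --pt "0 0 0 0 1" --pt "0 0 0 0 1"

```text
t: 8.78
tcp_pos: [562.5, 374.7, 181.9]
tool_rot: [-3.142, 0.0, 1.663]
ft_force: [0.2, -0.1, -2.4]
finger_gap: 32.7
```

```bash
python3 - <<'E'
from h import *
np.set_printoptions(precision=2,suppress=True)
s=manip.state(); print(s['t'],s['tcp_pos'],s['tool_rot'],s['finger_gap'])
ci=manip.camera_info('wrist'); np.savez('w3.npz',R=ci['R'],t=ci['t'],K=ci['K'])
save('wrist','w3'); save('scene','s3',(90,250,100,260),4)
E
```

```text
8.775 [562.49 374.66 181.87] [-3.14  0.    1.66] 32.737212636774515
```

View pics/w3.png

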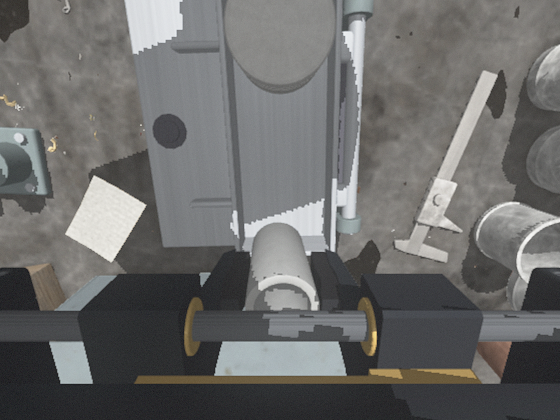

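View pics/s3.png

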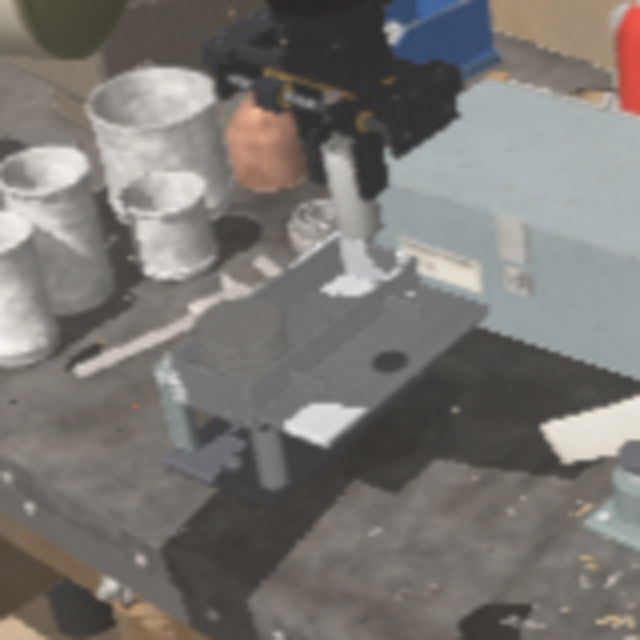

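```bash
python3 - <<'E'
from h import *
a=cv2.imread("pics/w3.png"); cv2.imwrite("pics/w3c.png",cv2.resize(a[0:320,120:380],None,fx=2.3,fy=1.85,interpolation=cv2.INTER_NEAREST))
E
```

```text
(no output)
```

View pics/w3c.png

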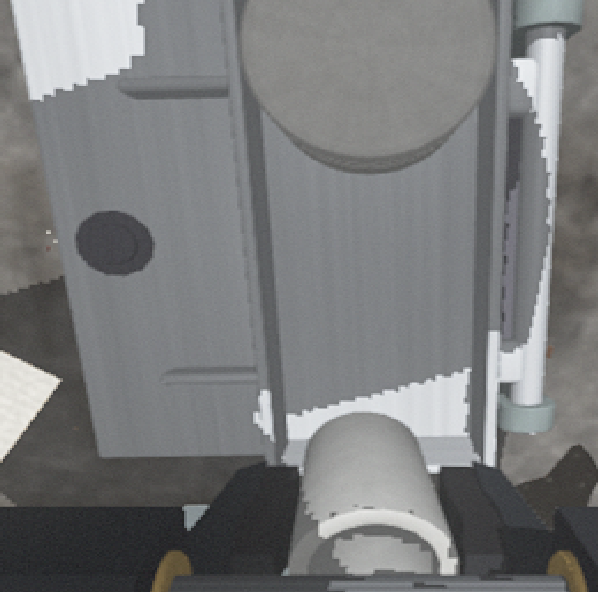

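```bash
python3 - <<'E'
from h import *
np.set_printoptions(precision=1,suppress=True)
ci=dict(np.load('w3.npz'))
th=np.radians(96); X=np.array([np.cos(th),np.sin(th),0]);Y=np.array([-np.sin(th),np.cos(th),0])
for r,l,rr in ((129.7,237.4,331.7),(216,243.5,324.3)):
    a=pix2w('',r,l,74,ci);b=pix2w('',r,rr,74,ci); print(a,b,np.linalg.norm(a-b),(a+b)/2, ((a+b)/2-[491.1,370.2,0])@X)
b=pix2w('',131,169.3,90,ci); print('boss',b, b+85*X)
print('lip',pix2w('',455/1.85,120+98/2.3,86,ci),pix2w('',270/1.85,120+65/2.3,86,ci))
print('far wall inner floor edge', pix2w('',436/1.85,120+370/2.3,74,ci),'pist', pix2w('',20/1.85,120+367/2.3,127,ci))
# nipple bottom centre in image & expected
tcp=np.array([562.5,374.7,181.9])
print('nip bottom exp',w2pix('',tcp+[1.8,0,-48.7],ci), 'top', w2pix('',tcp+[1.8,0,21.3],ci))
E
```

```text
[494.7 336.1  74. ] [487.9 411.   74. ] 75.15161615512243 [491.3 373.6  74. ] 3.3188034502651185
[566.5 344.9  74. ] [560.1 414.9  74. ] 70.27483517266386 [563.3 379.9  74. ] 2.100502560036411
boss [499.7 287.8  90. ] [490.8 372.4  90. ]
lip [595.6 278.8  86. ] [512.5 270.1  86. ]
far wall inner floor edge [581.8 379.   74. ] pist [426.7 363.7 127. ]
nip bottom exp (np.float64(243.62909746894815), np.float64(277.3175713028157)) top (np.float64(305.661559097534), np.float64(276.10491720930406))
```

Emit:
carry_out --pt "4 -4 20 -0.7 1" --pt "0 0 10 0 1" --pt "0 0 0 0 1" --pt "0 0 0 0 1"

```text
t: 9.38
tcp_pos: [558.5, 378.7, 152.6]
tool_rot: [3.14, -0.0, 1.676]
ft_force: [-0.1, 0.0, -1.7]
finger_gap: 33.1
```

```bash
python3 - <<'E'
from h import *
s=manip.state();print(s['tcp_pos'],s['tool_rot'])
plan([(557.9,378.3,124,96,12)],1)
E
```

```text
[558.50374153 378.6915548  152.58882084] [ 3.14038606e+00 -3.36231042e-04  1.67551013e+00]
4 [557.9 378.3 124. ] 96.0
[[-0.1, -0.2, 9.5, -0.0, 1.0], [-0.1, -0.2, 9.6, -0.0, 1.0], [-0.1, -0.2, 9.5, -0.0, 1.0], [0.0, 0.0, 0.0, 0.0, 1.0]]
```

Emit:
carry_out --pt "-0.3 -0.6 10 0 1" --pt "0 0 10 0 1" --pt "0 0 6 0 1" --pt "0 0 2 0 1" --pt "0 0 0 0 1" --pt "0 0 0 0 1"

```text
t: 10.12
tcp_pos: [557.6, 378.5, 124.1]
tool_rot: [3.141, -0.0, 1.676]
ft_force: [-0.6, 0.5, -1.2]
finger_gap: 33.2
```

Creep down to contact, then release.

Emit:
carry_out --pt "0 0 1 0 1" --pt "0 0 0.5 0 1" --pt "0 0 0 0 1"

```text
t: 10.5
tcp_pos: [557.7, 378.5, 122.7]
tool_rot: [3.141, -0.0, 1.676]
ft_force: [-0.8, -0.2, 2.3]
finger_gap: 32.9
```

Emit:
carry_out --pt "0 0 0 0 -0.2" --pt "0 0 0 0 -0.2" --pt "0 0 0 0 -0.2" --pt "0 0 0 0 -0.2" --pt "0 0 -15 0 -0.2" --pt "0 0 -45 0 -0.2" --pt "0 0 -50 0 -0.2" --pt "0 0 0 0 -0.2"

```text
t: 11.5
tcp_pos: [558.6, 379.1, 238.0]
tool_rot: [3.133, -0.003, 1.676]
ft_force: [1.0, -0.0, -1.1]
finger_gap: 52.5
```

```bash
python3 - <<'E'
from h import *
np.set_printoptions(precision=2,suppress=True)
s=manip.state(); print(s['t'],s['tcp_pos'],s['finger_gap'])
save('scene','s4',(90,250,100,260),4)
plan([(548,-300,225,60),(556,-391,200,65)],-1,vmax=52)
E
```

```text
11.5 [558.59 379.07 237.95] 52.48452047479241
17 [ 556. -391.  200.] 65.03
[[-48.1, -5.8, 0.7, 2.6, -1.0], [-48.4, -3.6, 0.7, 2.5, -1.0], [-48.4, -1.5, 0.7, 2.6, -1.0], [-48.5, 0.7, 0.7, 2.6, -1.0], [-48.4, 2.9, 0.7, 2.6, -1.0], [-48.2, 5.1, 0.7, 2.5, -1.0], [-48.0, 7.2, 0.7, 2.6, -1.0], [-47.6, 9.4, 0.7, 2.6, -1.0], [-47.1, 11.5, 0.7, 2.6, -1.0], [-46.5, 13.6, 0.7, 2.5, -1.0], [-45.9, 15.7, 0.7, 2.6, -1.0], [-45.1, 17.7, 0.7, 2.6, -1.0]]
[[-44.3, 19.7, 0.7, 2.6, -1.0], [-43.3, 21.7, 0.7, 2.5, -1.0], [-37.4, 26.2, 12.5, -2.5, -1.0], [-38.6, 24.6, 12.5, -2.5, -1.0], [0.0, 0.0, 0.0, 0.0, -1.0]]
```

View pics/s4.png

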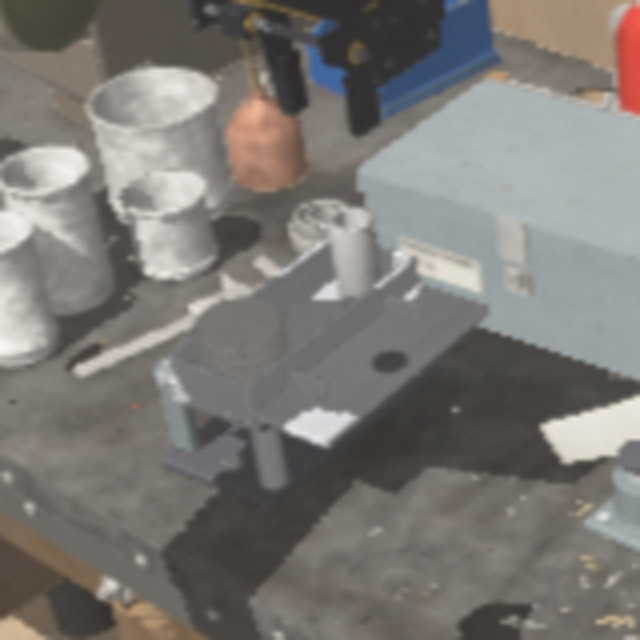

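Emit:
carry_out --pt "-48 -6 1 2.5 -1" --pt "-48 -4 1 2.5 -1" --pt "-48 -2 1 2.5 -1" --pt "-48 1 1 2.5 -1" --pt "-48 3 1 2.5 -1" --pt "-48 5 1 2.5 -1" --pt "-48 7 1 2.5 -1" --pt "-48 9 1 2.5 -1" --pt "-47 11 0 2.5 -1" --pt "-47 14 0 2.5 -1" --pt "-46 16 0 2.5 -1" --pt "-45 18 0 2.5 -1"

```text
t: 13.05
tcp_pos: [551.4, -203.6, 223.4]
tool_rot: [-3.14, -0.0, 1.151]
ft_force: [0.2, 1.0, -0.9]
finger_gap: 87.9
```

Emit:
carry_out --pt "-44 20 1 0 -1" --pt "-43 21 0 0 -1" --pt "-38 26 0 0 -1" --pt "-20 10 0 0 -1" --pt "0 0 0 0 -1" --pt "0 0 0 0 -1"

```text
t: 13.8
tcp_pos: [563.4, -364.9, 222.9]
tool_rot: [-3.141, -0.001, 1.153]
ft_force: [-0.5, -0.3, 0.5]
finger_gap: 88.0
```

```bash
python3 - <<'E'
from h import *
np.set_printoptions(precision=2,suppress=True)
s=manip.state(); print(s['t'],s['tcp_pos'],s['tool_rot'],s['finger_gap'])
ci=manip.camera_info('wrist'); np.savez('w5.npz',R=ci['R'],t=ci['t'],K=ci['K'])
save('wrist','w5')
r=manip.recognise('jar','wrist'); print(r[:2]); print(w2pix('wrist',(556,-391,104)))
E
```

```text
13.8 [ 563.4  -364.88  222.85] [-3.14 -0.    1.15] 87.96678828237118
[{'location': [206.3, 251.2], 'conf': 0.93}]
(np.float64(215.5524233483452), np.float64(248.9581854613668))
```

View pics/w5.png

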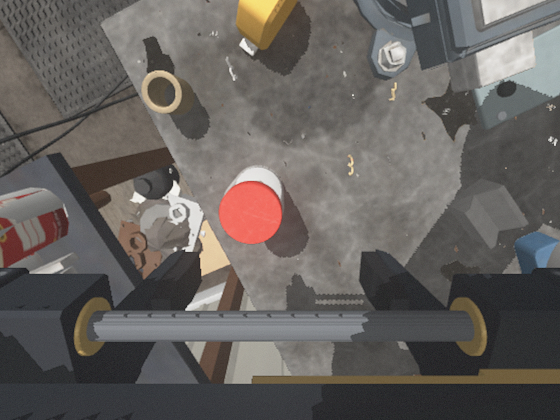

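Emit:
carry_out --pt "-26.3 2.5 20 0 -1" --pt "0 0 40 0 -1" --pt "0 0 40 0 -1" --pt "0 0 40 0 -1" --pt "0 0 19 0 -1" --pt "0 0 0 0 -1" --pt "0 0 0 0 1" --pt "0 0 0 0 1" --pt "0 0 0 0 1" --pt "0 0 0 0 1" --pt "0 0 0 0 1" --grip_force 25

```text
t: 15.28
tcp_pos: [555.3, -391.3, 65.2]
tool_rot: [3.14, 0.001, 1.152]
ft_force: [-0.9, 1.3, 6.0]
finger_gap: 61.1
```

```bash
python3 - <<'E'
from h import *
np.set_printoptions(precision=2,suppress=True)
s=manip.state(); print(s['t'],s['tcp_pos'],s['tool_rot'],s['finger_gap'],s['ft_force'])
E
```

```text
15.275 [ 555.33 -391.31   65.15] [3.14 0.   1.15] 61.116119475159245 [-0.85  1.33  6.02]
```

Emit:
carry_out --pt "0 0 -20 0 1" --pt "0 0 -50 0 1" --pt "0 0 -60 0 1" --pt "0 0 -45 0 1" --pt "0 0 0 0 1"

```text
t: 15.9
tcp_pos: [555.6, -391.6, 243.8]
tool_rot: [3.135, 0.003, 1.152]
ft_force: [0.4, -0.3, -3.6]
finger_gap: 60.5
```

```bash
python3 - <<'E'
from h import *
s=manip.state(); print(s['tcp_pos'],s['finger_gap'],s['ft_force'])
plan([(503,372.5,215,96)],1,vmax=50)
E
```

```text
[ 555.60302452 -391.60317749  243.77198165] 60.48413521033812 [ 0.39014256 -0.25417843 -3.55800985]
17 [503.  372.5 215. ] 96.03
[[42.3, -22.4, 1.8, -1.9, 1.0], [43.0, -21.0, 1.8, -1.8, 1.0], [43.7, -19.6, 1.8, -1.9, 1.0], [44.3, -18.2, 1.8, -1.9, 1.0], [44.8, -16.7, 1.8, -1.9, 1.0], [45.4, -15.2, 1.8, -1.8, 1.0], [45.9, -13.7, 1.8, -1.9, 1.0], [46.3, -12.3, 1.8, -1.9, 1.0], [46.6, -10.7, 1.8, -1.9, 1.0], [47.0, -9.1, 1.8, -1.8, 1.0], [47.3, -7.7, 1.8, -1.9, 1.0], [47.4, -6.1, 1.8, -1.9, 1.0]]
[[47.7, -4.5, 1.8, -1.8, 1.0], [47.8, -3.0, 1.8, -1.9, 1.0], [47.8, -1.4, 1.8, -1.9, 1.0], [47.9, 0.2, 1.8, -1.9, 1.0], [0.0, 0.0, 0.0, 0.0, 1.0]]
```

Emit:
carry_out --pt "42 -22 1 -1.9 1" --pt "43 -21 1 -1.9 1" --pt "44 -20 1 -1.9 1" --pt "44 -18 2 -1.9 1" --pt "45 -17 2 -1.9 1" --pt "45 -15 2 -1.9 1" --pt "46 -14 2 -1.9 1" --pt "46 -12 2 -1.9 1" --pt "47 -11 2 -1.9 1" --pt "47 -9 2 -1.9 1" --pt "47 -8 2 -1.9 1" --pt "47 -6 2 -1.9 1"

```text
t: 17.4
tcp_pos: [512.4, 182.3, 216.7]
tool_rot: [-3.139, 0.0, 1.551]
ft_force: [0.2, 0.1, -3.3]
finger_gap: 60.9
```

Emit:
carry_out --pt "48 -4 2 -1.9 1" --pt "48 -3 2 -1.9 1" --pt "48 -1 2 -1.9 1" --pt "42 0 2 -1.5 1" --pt "0 0 0 0 1" --pt "0 0 0 0 1" --pt "0 0 0 0 1"

```text
t: 18.27
tcp_pos: [500.6, 365.7, 209.9]
tool_rot: [-3.141, 0.0, 1.675]
ft_force: [-0.6, 0.5, -3.9]
finger_gap: 60.7
```

```bash
python3 - <<'E'
from h import *
np.set_printoptions(precision=2,suppress=True)
s=manip.state(); print(s['t'],s['tcp_pos'],s['tool_rot'],s['finger_gap'])
ci=manip.camera_info('wrist'); np.savez('w6.npz',R=ci['R'],t=ci['t'],K=ci['K'])
save('wrist','w6'); save('scene','s6',(60,260,80,280),3)
plan([(502.9,372.5,200,96)],1,vmax=50)
E
```

```text
18.275 [500.58 365.65 209.93] [-3.14  0.    1.67] 60.72124219808326
2 [502.9 372.5 200. ] 95.95
[[6.4, 2.9, 10.3, -0.0, 1.0], [0.0, 0.0, 0.0, 0.0, 1.0]]
```

View pics/w6.png

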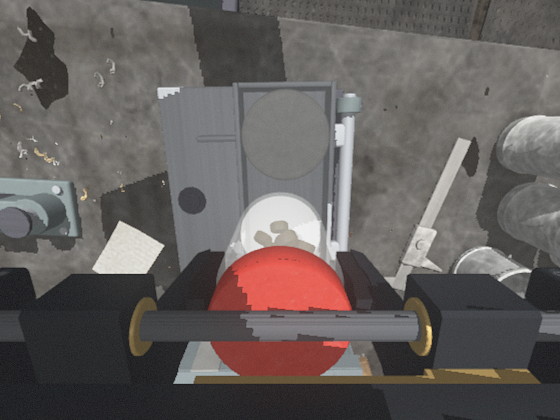

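View pics/s6.png

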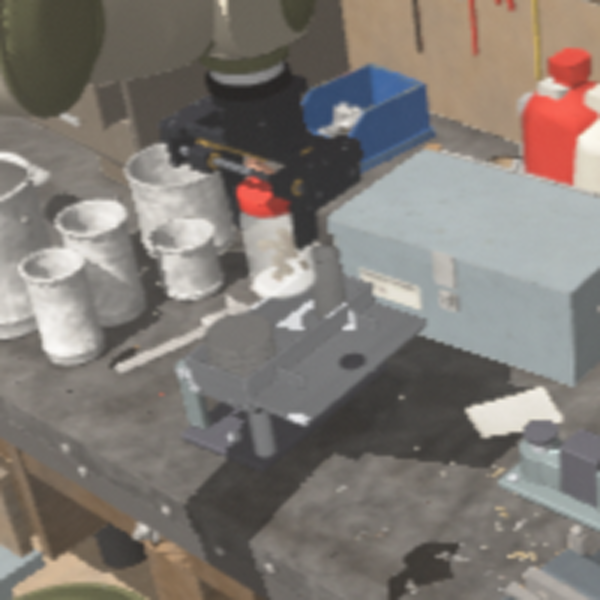

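Emit:
carry_out --pt "6.4 2.9 10 0 1" --pt "0 0 15 0 1" --pt "0 0 7 0 1" --pt "0 0 0 0 1" --pt "0 0 0 0 1"

```text
t: 19.0
tcp_pos: [502.8, 373.4, 178.6]
tool_rot: [3.141, -0.0, 1.676]
ft_force: [-0.4, 0.5, -2.5]
finger_gap: 60.8
```

```bash
python3 - <<'E'
from h import *
np.set_printoptions(precision=2,suppress=True)
s=manip.state(); print(s['t'],s['tcp_pos'],s['tool_rot'],s['finger_gap'])
ci=manip.camera_info('wrist'); np.savez('w7.npz',R=ci['R'],t=ci['t'],K=ci['K'])
save('wrist','w7',(60,320,140,400),2.3); save('scene','s7',(110,230,120,240),5)
plan([(502.9,372.5,170,96)],1,vmax=50)
E
```

```text
19.0 [502.78 373.45 178.61] [ 3.14 -0.    1.68] 60.755247535854366
2 [502.9 372.5 170. ] 96.03
[[-0.9, 0.0, 8.7, 0.0, 1.0], [0.0, 0.0, 0.0, 0.0, 1.0]]
```

View pics/w7.png

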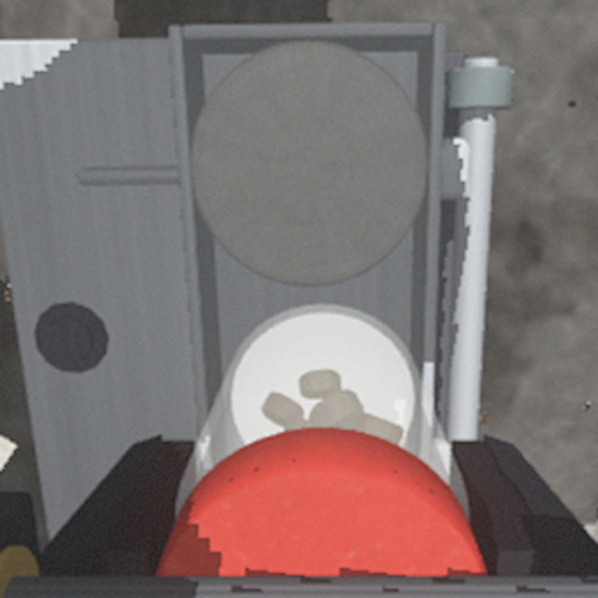

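View pics/s7.png

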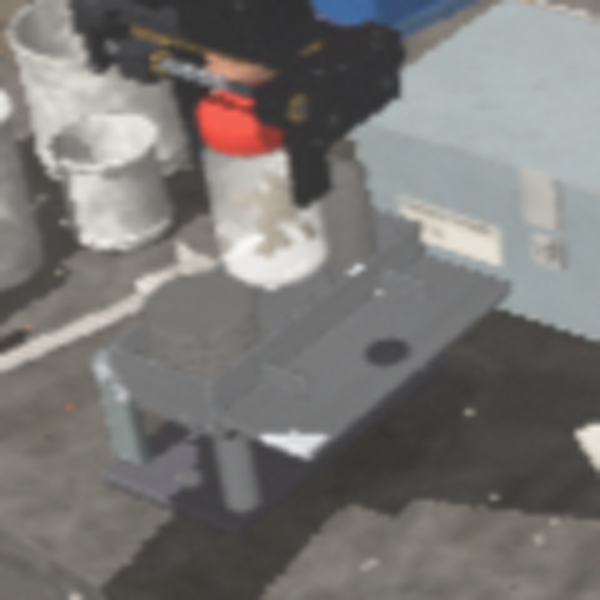

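```bash
python3 - <<'E'
from h import *
a=cv2.imread("pics/w7.png"); cv2.imwrite("pics/w7c.png",cv2.resize(a[270:440,150:480],(800,412*1),interpolation=cv2.INTER_LINEAR))
E
```

```text
(no output)
```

View pics/w7c.png

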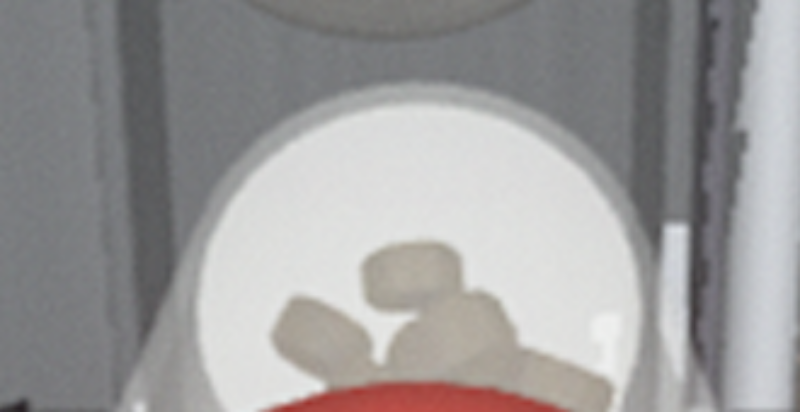

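Emit:
carry_out --pt "-2.2 0 0 0 1" --pt "0 0 8 0 1" --pt "0 0 10 0 1" --pt "0 0 10 0 1" --pt "0 0 7 0 1" --pt "0 0 0 0 1" --pt "0 0 0 0 1"

```text
t: 19.98
tcp_pos: [503.0, 371.3, 143.5]
tool_rot: [3.141, -0.0, 1.676]
ft_force: [-0.5, 0.6, -3.1]
finger_gap: 60.5
```

Emit:
carry_out --pt "0 0 2 0 1" --pt "0 0 1.5 0 1" --pt "0 0 0.8 0 1" --pt "0 0 0.4 0 1" --pt "0 0 0 0 1"

```text
t: 20.6
tcp_pos: [503.0, 371.2, 139.1]
tool_rot: [3.141, -0.0, 1.676]
ft_force: [-2.4, -1.9, 4.5]
finger_gap: 60.9
```

Emit:
carry_out --pt "0 0 0 0 -1" --pt "0 0 0 0 -1" --pt "0 0 0 0 -1" --pt "0 0 0 0 -1" --pt "0 0 -15 0 -1" --pt "0 0 -45 0 -1" --pt "0 0 -50 0 -1" --pt "0 -60 0 0 -1" --pt "0 -30 0 0 -1" --pt "0 0 0 0 -1" --pt "0 0 0 0 -1"

```text
t: 21.98
tcp_pos: [414.2, 361.8, 249.2]
tool_rot: [3.14, -0.0, 1.676]
ft_force: [-0.3, 0.2, -0.7]
finger_gap: 88.1
```

```bash
python3 - <<'E'
from h import *
np.set_printoptions(precision=2,suppress=True)
s=manip.state(); print(s['t'],s['tcp_pos'],s['tool_rot'],s['finger_gap'],s['ft_force'])
ci=manip.camera_info('wrist'); np.savez('w8.npz',R=ci['R'],t=ci['t'],K=ci['K'])
save('wrist','w8'); save('scene','s8',(90,250,100,260),4)
plan([(549,38,200,3.1)],-1,vmax=50)
E
```

```text
21.975 [414.19 361.84 249.17] [ 3.14 -0.    1.68] 88.11469485595164 [-0.29  0.19 -0.69]
11 [549.  38. 200.] 3.09
[[-33.6, 10.0, 4.9, 9.3, -1.0], [-31.5, 15.3, 4.8, 9.3, -1.0], [-28.7, 20.3, 4.9, 9.3, -1.0], [-25.0, 24.5, 4.8, 9.3, -1.0], [-20.7, 28.3, 4.9, 9.2, -1.0], [-15.9, 31.3, 4.8, 9.3, -1.0], [-10.7, 33.4, 4.9, 9.3, -1.0], [-5.1, 34.6, 4.8, 9.3, -1.0], [0.6, 35.1, 4.9, 9.3, -1.0], [6.2, 34.5, 4.8, 9.3, -1.0], [0.0, 0.0, 0.0, 0.0, -1.0]]
```

View pics/w8.png

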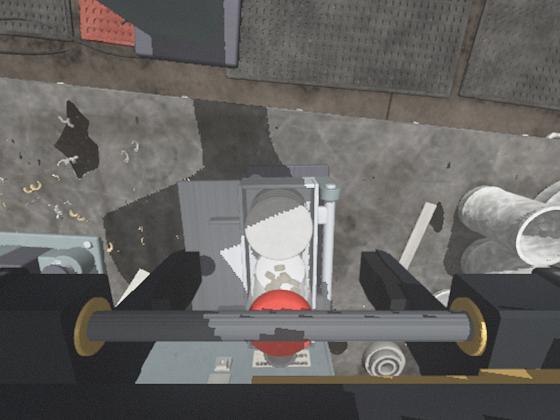

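View pics/s8.png

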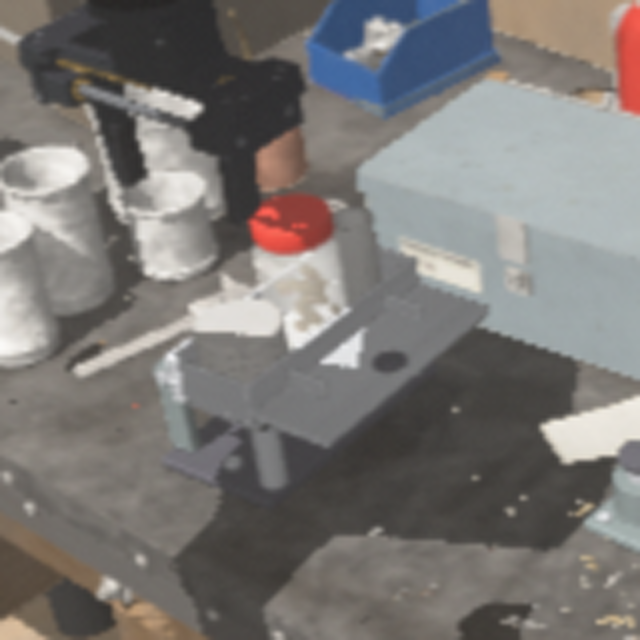

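Jar and nipple stand upright in the tray. Now above the jack.

Emit:
carry_out --pt "-34 10 3 9.3 -1" --pt "-32 15 3 9.3 -1" --pt "-29 20 3 9.3 -1" --pt "-25 25 3 9.3 -1" --pt "-21 28 3 9.3 -1" --pt "-16 31 3 9.3 -1" --pt "-11 33 3 9.3 -1" --pt "-5 35 3 9.3 -1" --pt "1 35 3 9.3 -1" --pt "6 34 2 9.2 -1" --pt "0 0 0 0 -1" --pt "0 0 0 0 -1"

```text
t: 23.58
tcp_pos: [547.0, 37.5, 219.3]
tool_rot: [-3.141, 0.0, 0.056]
ft_force: [-0.7, 0.8, 0.7]
finger_gap: 88.1
```

```bash
python3 - <<'E'
from h import *
np.set_printoptions(precision=2,suppress=True)
s=manip.state(); print(s['t'],s['tcp_pos'],s['tool_rot'],s['finger_gap'],s['ft_force'])
ci=manip.camera_info('wrist'); np.savez('w9.npz',R=ci['R'],t=ci['t'],K=ci['K'])
save('wrist','w9')
E
```

```text
23.575 [547.01  37.53 219.34] [-3.14  0.    0.06] 88.12688973890997 [-0.75  0.83  0.71]
```

View pics/w9.png

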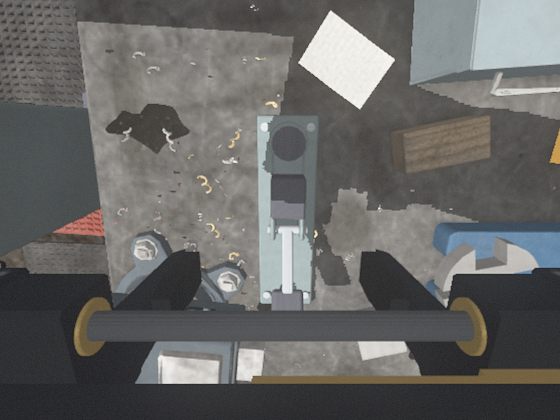

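```bash
python3 - <<'E'
from h import *
np.set_printoptions(precision=1,suppress=True)
ci=dict(np.load('w9.npz'))
a=cv2.imread("pics/w9.png"); cv2.imwrite("pics/w9c.png",cv2.resize(a[105:315,230:350],None,fx=5,fy=2.8,interpolation=cv2.INTER_NEAREST))
print(pix2w('',143,288.5,60,ci))
E
```

```text
[551.1  96.2  60. ]
```

View pics/w9c.png

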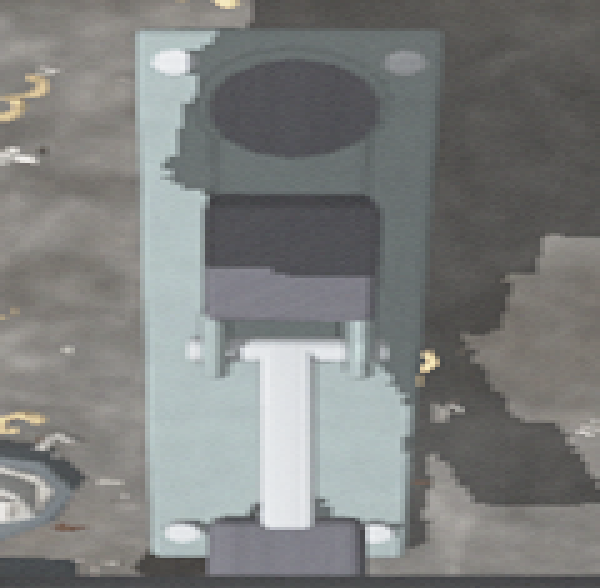

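```bash
python3 - <<'E'
from h import *
np.set_printoptions(precision=1,suppress=True)
ci=dict(np.load('w9.npz'))
P=lambda x,y,z: pix2w('',105+y/2.8-.5,230+x/5-.5,z,ci)
for n,p in dict(block=(292,257,66),blA=(205,257,66),blB=(378,257,66),nl=(137,32,10),nr=(441,32,10),bl=(152,556,10),br=(404,556,10),handleroot=(288,345,50),screwL=(172,62,12),screwR=(406,63,12),sb1=(183,534,12),sb2=(378,534,12)).items(): print(n,P(*p))
plan([(551.3,39.5,150,3.1),(551.3,39.5,46,3.1,45)],-1)
E
```

```text
block [553.7  44.1  66. ]
blA [536.1  43.1  66. ]
blB [571.1  45.   66. ]
nl [515.7 120.4  10. ]
nr [583.4 124.1  10. ]
bl [ 527.4 -120.7   10. ]
br [ 595.7 -117.    10. ]
handleroot [555.7   4.5  50. ]
screwL [524.  109.4  12. ]
screwR [576.4 111.9  12. ]
sb1 [ 535.3 -106.8   12. ]
sb2 [ 587.4 -103.9   12. ]
6 [551.3  39.5  46. ] 3.14
[[2.2, -0.7, 34.7, 0.1, -1.0], [2.3, -0.7, 34.8, 0.0, -1.0], [-0.0, 0.0, 34.7, 0.0, -1.0], [-0.0, 0.0, 34.6, 0.0, -1.0], [-0.0, 0.0, 34.7, 0.0, -1.0], [0.0, 0.0, 0.0, 0.0, -1.0]]
```

Emit:
carry_out --pt "6.6 -3 35 0.3 -1" --pt "0 0 45 0 -1" --pt "0 0 45 0 -1" --pt "0 0 35 0 -1" --pt "0 0 14 0 -1" --pt "0 0 0 0 -1" --pt "0 0 0 0 1" --pt "0 0 0 0 1" --pt "0 0 0 0 1" --pt "0 0 0 0 1" --pt "0 0 0 0 1" --pt "0 0 0 0 1" --grip_force 55

```text
t: 25.12
tcp_pos: [553.7, 40.6, 45.6]
tool_rot: [3.141, -0.001, 0.049]
ft_force: [1.7, 0.2, 0.2]
finger_gap: 35.7
```

Emit:
carry_out --pt "0 0 0 0 1" --pt "0 0 0 0 1" --pt "0 0 0 0 1"

```text
t: 25.5
tcp_pos: [553.7, 40.6, 45.6]
tool_rot: [3.141, -0.001, 0.049]
ft_force: [4.6, 1.0, -0.9]
finger_gap: 35.6
```

Emit:
carry_out --pt "0 0 -10 0 1" --pt "0 0 -20 0 1" --pt "0 0 0 0 1"

```text
t: 25.88
tcp_pos: [553.3, 40.6, 76.2]
tool_rot: [3.142, -0.0, 0.049]
ft_force: [0.7, 0.3, -9.7]
finger_gap: 35.8
```

```bash
python3 - <<'E'
from h import *
np.set_printoptions(precision=2,suppress=True)
s=manip.state(); print(s['tcp_pos'],s['tool_rot'],s['finger_gap'],s['ft_force'],s['moment'])
plan([(514.5,150,72,6)],1,vmax=30)
E
```

```text
[553.31  40.65  76.16] [ 3.14 -0.    0.05] 35.80945067569546 [ 0.7   0.26 -9.68] [ 0.06  0.04 -0.02]
5 [514.5 150.   72. ] 6.02
[[-8.3, -27.8, 1.0, -0.8, 1.0], [-8.0, -27.9, 1.1, -0.8, 1.0], [-7.6, -28.0, 1.0, -0.8, 1.0], [-7.1, -28.1, 1.1, -0.8, 1.0], [0.0, 0.0, 0.0, 0.0, 1.0]]
```

Emit:
carry_out --pt "-4 -14 0 -0.8 1" --pt "-8 -28 0 -0.8 1" --pt "-8 -28 0 -0.8 1" --pt "-7 -28 0 -0.8 1" --pt "-4 -14 0 0 1" --pt "0 0 0 0 1" --pt "0 0 12 0 1" --pt "0 0 10 0 1" --pt "0 0 0 0 1" --pt "0 0 0 0 1"

```text
t: 27.12
tcp_pos: [514.1, 149.6, 53.5]
tool_rot: [3.142, -0.0, 0.105]
ft_force: [1.0, -0.2, -7.8]
finger_gap: 35.4
```

```bash
python3 - <<'E'
from h import *
np.set_printoptions(precision=2,suppress=True)
s=manip.state(); print(s['t'],s['tcp_pos'],s['tool_rot'],s['finger_gap'],s['ft_force'])
ci=manip.camera_info('wrist'); np.savez('w10.npz',R=ci['R'],t=ci['t'],K=ci['K'])
save('wrist','w10'); save('scene','s10',(110,270,130,310),4)
E
```

```text
27.125 [514.06 149.65  53.55] [ 3.14 -0.    0.1 ] 35.36830763494947 [ 1.04 -0.17 -7.84]
```

View pics/w10.png

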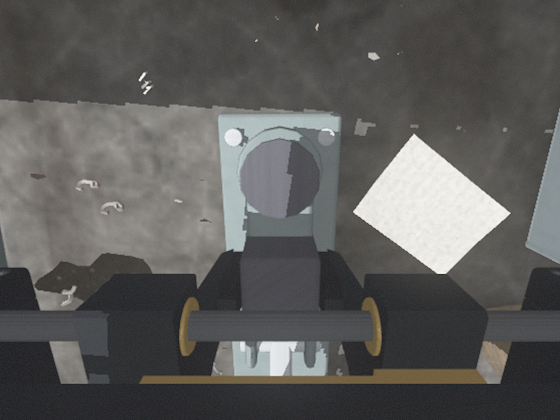

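View pics/s10.png

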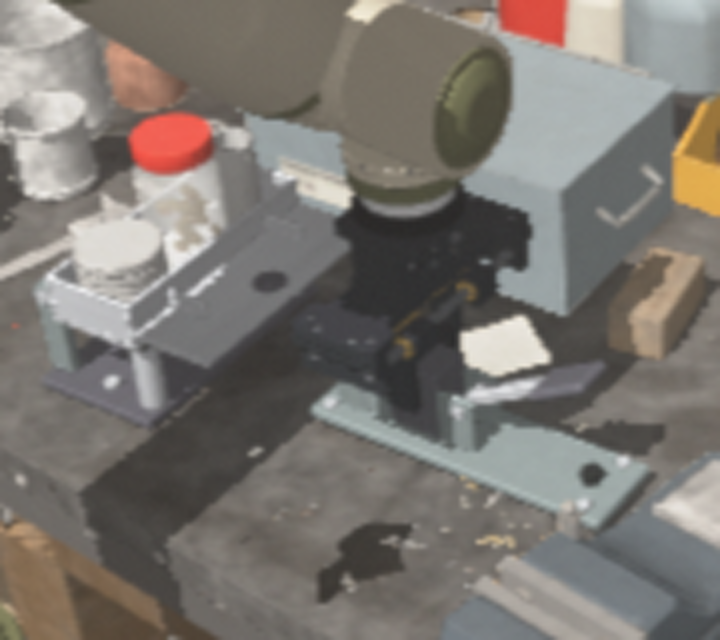

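```bash
python3 - <<'E'
from h import *
np.set_printoptions(precision=2,suppress=True)
ci=dict(np.load('w10.npz')); tcp=np.array([514.06,149.65,53.55]); yaw=.105
tx=np.array([np.cos(yaw),np.sin(yaw),0]);ty=np.array([np.sin(yaw),-np.cos(yaw),0])
a=cv2.imread("pics/w10.png"); cv2.imwrite("pics/w10c.png",cv2.resize(a[100:270,200:360],None,fx=4,fy=3.4,interpolation=cv2.INTER_NEAREST))
p=pix2w('',178,279,68,ci); print(p,(p-tcp)@tx,(p-tcp)@ty)
for n,(r,c) in dict(nl=(115,219),nr=(115,341)).items():
    p=pix2w('',r,c,18,ci); print(n,p,(p-tcp)@tx,(p-tcp)@ty)
E
```

```text
[507.01 205.    68.  ] -1.21397320826405 -55.78837456411275
nl [471.31 227.3   18.  ] -34.37214134257377 -81.70168113084682
nr [538.23 234.25  18.  ] 32.89939561882745 -81.60046493928786
```

View pics/w10c.png

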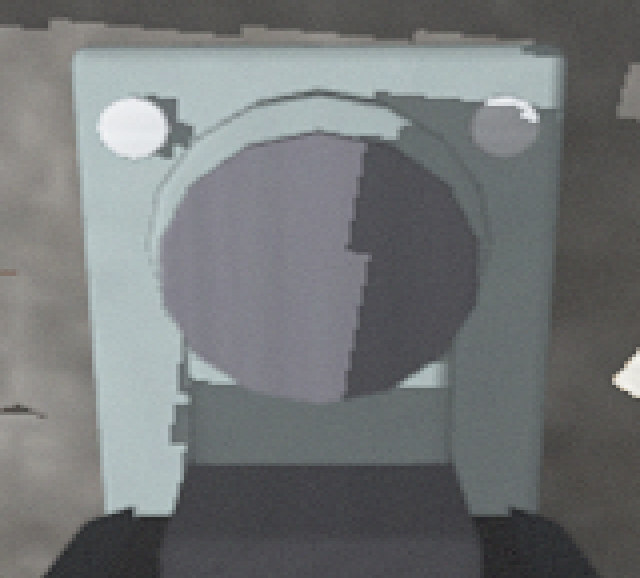

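```bash
python3 - <<'E'
from h import *
plan([(506.2,231.1,48.5,6)],1,vmax=14)
E
```

```text
7 [506.2 231.1  48.5] 6.02
[[0.1, -13.6, 0.9, 0.0, 1.0], [0.1, -13.6, 0.9, 0.0, 1.0], [0.1, -13.6, 0.9, 0.0, 1.0], [0.1, -13.7, 0.9, 0.0, 1.0], [0.1, -13.6, 0.8, 0.0, 1.0], [0.2, -13.6, 0.9, 0.0, 1.0], [0.0, 0.0, 0.0, 0.0, 1.0]]
```

Emit:
carry_out --pt "0 0 2.5 0 1" --pt "0 0 2.5 0 1" --pt "0.2 -13 0 0 1" --pt "0.2 -15 0 0 1" --pt "0.2 -15 0 0 1" --pt "0.1 -15 0 0 1" --pt "0 -13 0 0 1" --pt "0 -10.7 0 0 1" --pt "0 0 0 0 1" --pt "0 0 0 0 1"

```text
t: 28.48
tcp_pos: [506.0, 230.9, 48.5]
tool_rot: [3.141, 0.0, 0.105]
ft_force: [0.3, 0.4, -8.8]
finger_gap: 35.3
```

```bash
python3 - <<'E'
from h import *
np.set_printoptions(precision=2,suppress=True)
s=manip.state(); print(s['t'],s['tcp_pos'],s['tool_rot'],s['finger_gap'],s['ft_force'])
ci=manip.camera_info('wrist'); np.savez('w11.npz',R=ci['R'],t=ci['t'],K=ci['K'])
save('wrist','w11'); save('scene','s11',(110,270,130,310),4)
yaw=s['tool_rot'][2];tcp=s['tcp_pos']
tx=np.array([np.cos(yaw),np.sin(yaw),0]);ty=np.array([np.sin(yaw),-np.cos(yaw),0])
print(manip.recognise('lift_pad','wrist')[:2])
print(w2pix('wrist',np.array([tcp[0],tcp[1],90])-1.2*tx-55.8*ty), w2pix('wrist',np.array([tcp[0],tcp[1],90])-1.2*tx-45.8*ty))
E
```

```text
28.475 [505.98 230.92  48.47] [3.14 0.   0.11] 35.30650666211727 [ 0.26  0.42 -8.84]
[{'location': [119.1, 276.0], 'conf': 0.88}]
(np.float64(192.6875236367184), np.float64(278.44352844937146)) (np.float64(221.70879530691863), np.float64(278.5424787577637))
```

View pics/w11.png

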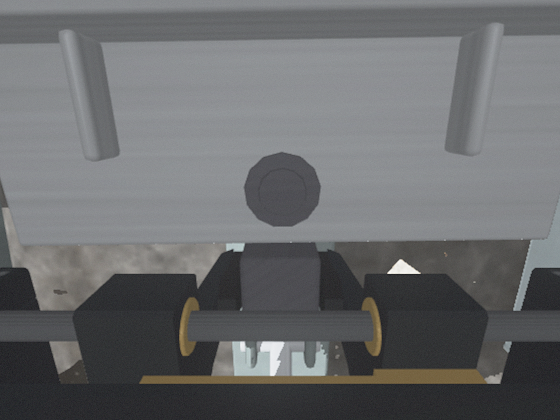

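View pics/s11.png

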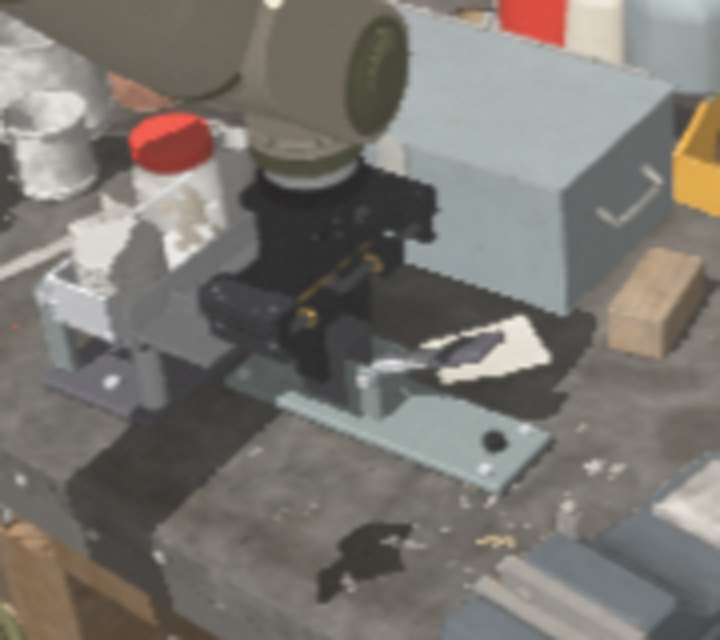

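Emit:
carry_out --pt "1 -1.2 0 0 1" --pt "0 0 1.5 0 1" --pt "0 0 1 0 1" --pt "0 0 0.6 0 1" --pt "0 0 0.3 0 1" --pt "0 0 0 0 1"

```text
t: 29.38
tcp_pos: [506.8, 232.5, 45.6]
tool_rot: [3.141, -0.0, 0.105]
ft_force: [-3.8, -1.8, 1.6]
finger_gap: 35.3
```

Emit:
carry_out --pt "0 0 0 0 -0.5" --pt "0 0 0 0 -0.5" --pt "0 0 0 0 -0.5" --pt "0 0 0 0 -0.5" --pt "0 0 -10 0 -0.5" --pt "0 0 -40 0 -0.5" --pt "0 0 -50 0 -0.5" --pt "0 30 -20 0 1" --pt "0 45 0 0 1" --pt "0 35 0 0 1" --pt "0 0 0 0 1" --pt "0 0 0 0 1"

```text
t: 30.88
tcp_pos: [518.3, 123.7, 165.5]
tool_rot: [-3.141, -0.0, 0.105]
ft_force: [0.2, -0.2, 0.1]
finger_gap: 17.8
```

```bash
python3 - <<'E'
from h import *
np.set_printoptions(precision=2,suppress=True)
s=manip.state(); print(s['t'],s['tcp_pos'],s['tool_rot'],s['finger_gap'],s['ft_force'])
ci=manip.camera_info('wrist'); np.savez('w12.npz',R=ci['R'],t=ci['t'],K=ci['K'])
save('wrist','w12'); save('scene','s12',(110,270,130,310),4)
print(w2pix('wrist',(519,113,97)))
plan([(519.7,106,130,6)],1)
E
```

```text
30.875 [518.33 123.7  165.51] [-3.14 -0.    0.11] 17.826370819440584 [ 0.2  -0.22  0.05]
(np.float64(246.02896916034172), np.float64(280.55535451176894))
2 [519.7 106.  130. ] 6.0
[[-0.5, 18.1, 35.3, 0.1, 1.0], [0.0, 0.0, 0.0, 0.0, 1.0]]
```

View pics/w12.png

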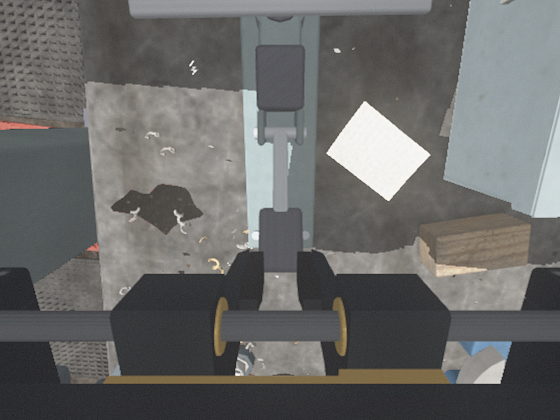

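View pics/s12.png

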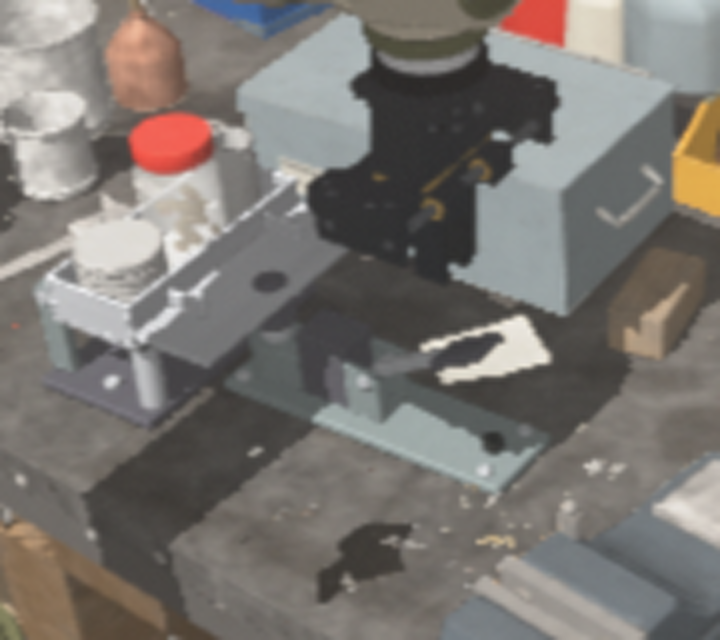

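Emit:
carry_out --pt "0 12.7 20 0 1" --pt "0 0 20 0 1" --pt "0 0 10 0 1" --pt "0 0 4 0 1" --pt "0 0 2 0 1" --pt "0 0 0 0 1"

```text
t: 31.72
tcp_pos: [520.0, 110.7, 109.6]
tool_rot: [-3.142, -0.001, 0.105]
ft_force: [0.3, -0.1, 1.9]
finger_gap: 0.7
```

Emit:
carry_out --pt "0 1 3 0 1" --pt "0 1 3 0 1" --pt "0 1 3 0 1" --pt "0 1 3 0 1" --pt "0 0 0 0 1"

```text
t: 32.35
tcp_pos: [520.2, 106.4, 96.9]
tool_rot: [-3.142, 0.0, 0.105]
ft_force: [0.9, -0.3, 3.2]
finger_gap: 0.4
```

Pressing as expected (~3 N). Continue down.

Emit:
carry_out --pt "0 1 3.5 0 1" --pt "0 1 3.5 0 1" --pt "0 1 3.5 0 1" --pt "0 1 3.5 0 1" --pt "0 1 3.5 0 1" --pt "0 1 3.5 0 1" --pt "0 0 0 0 1"

```text
t: 33.22
tcp_pos: [521.0, 100.4, 76.5]
tool_rot: [3.141, -0.001, 0.105]
ft_force: [-1.4, -0.8, 10.3]
finger_gap: 0.3
```

```bash
python3 - <<'E'
from h import *
s=manip.state(); print(s['t'],s['tcp_pos'],s['ft_force'])
save('scene','s13',(110,270,130,310),4)
E
```

```text
33.225 [520.96580515 100.38728573  76.48214232] [-1.43799456 -0.75328588 10.26432135]
```

View pics/s13.png

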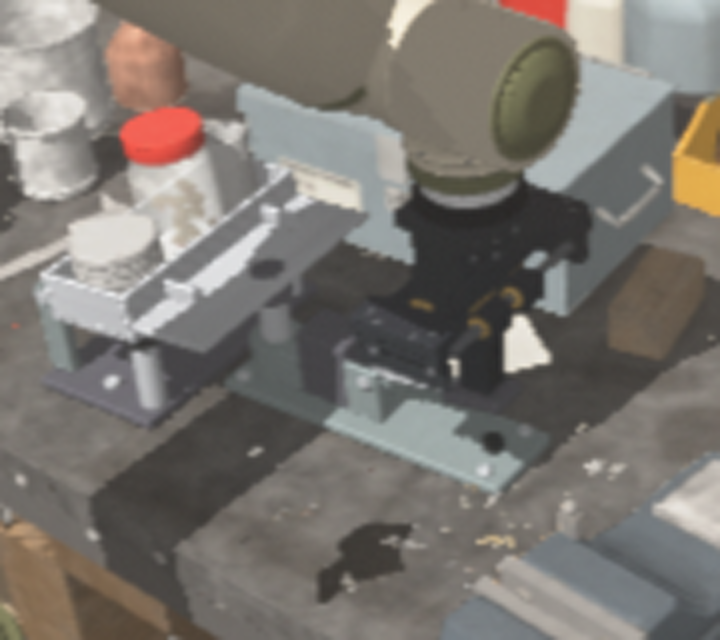

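Emit:
carry_out --pt "0 0.8 3 0 1" --pt "0 0.5 3 0 1" --pt "0 0.3 3 0 1" --pt "0 0 2.5 0 1" --pt "0 0 1 0 1" --pt "0 0 0 0 1"

```text
t: 34.02
tcp_pos: [521.1, 98.6, 64.1]
tool_rot: [3.141, -0.001, 0.105]
ft_force: [-1.8, -2.8, 11.1]
finger_gap: 0.6
```

Emit:
carry_out --pt "0 0 1 0 1" --pt "0 0 0.5 0 1" --pt "0 0 0 0 1"

```text
t: 34.4
tcp_pos: [521.2, 98.6, 63.1]
tool_rot: [3.141, -0.001, 0.105]
ft_force: [-2.5, -3.1, 15.0]
finger_gap: 0.2
```

Force is climbing near the stop; press slightly more to confirm it.

Emit:
carry_out --pt "0 0 0.8 0 1" --pt "0 0 0.8 0 1" --pt "0 0 0 0 1" --pt "0 0 0 0 1"

```text
t: 34.9
tcp_pos: [521.3, 98.6, 62.6]
tool_rot: [3.141, -0.001, 0.106]
ft_force: [-8.5, -3.7, 25.9]
finger_gap: 0.8
```

```bash
python3 - <<'E'
from h import *
s=manip.state(); print(s['t'],s['tcp_pos'],s['ft_force'])
save('scene','s14',(110,270,130,310),4); save('top','t14',(180,280,100,330),3)
E
```

```text
34.9 [521.28639912  98.5566322   62.55026681] [-8.52940118 -3.71454019 25.90298281]
```

View pics/s14.png

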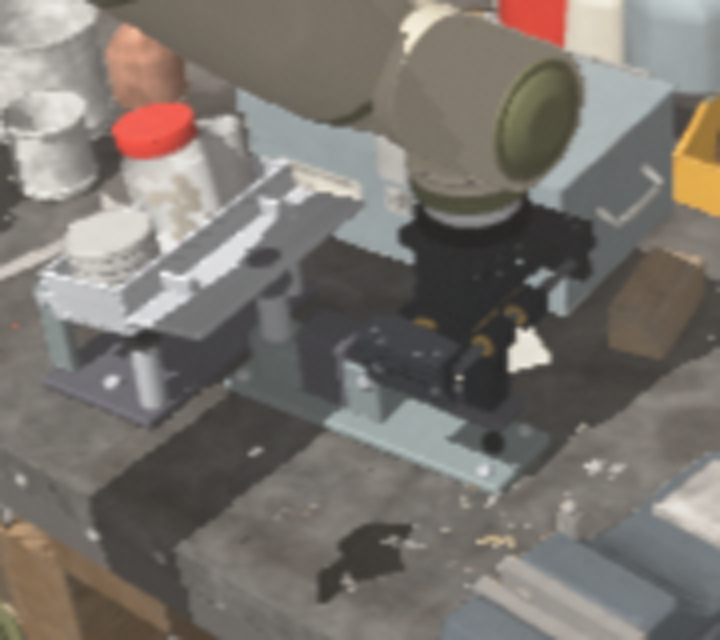

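View pics/t14.png

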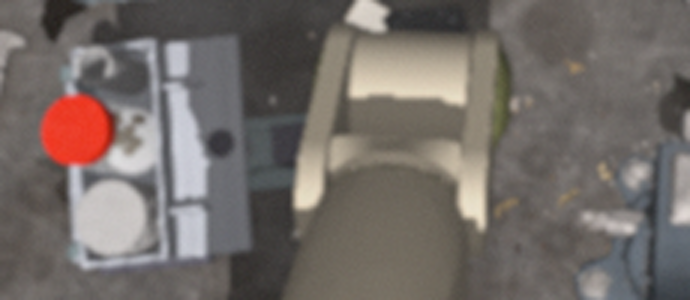

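Emit:
carry_out --pt "0 0 0 0 1" --pt "0 0 0 0 1" --pt "0 0 0 0 1" --pt "0 0 0 0 1"

```text
t: 35.5
tcp_pos: [521.3, 98.6, 62.5]
tool_rot: [3.141, -0.001, 0.106]
ft_force: [-8.4, -4.1, 26.6]
finger_gap: 0.4
```

```bash
python3 - <<'E'
from h import *
s=manip.state(); print(s['t'],s['tcp_pos'],s['ft_force'])
print(manip.job_done())
E
```

```text
35.5 [521.25426494  98.56479495  62.51978106] [-8.41957182 -4.08780894 26.61885642]
the job is handed in; nothing more can be done
None
```

I packed the nipple and then the jar upright into the tray beside the piston. Then I set the jack under the lift pad and pumped its handle down to the stop. The job was handed in at 35.5 s with the arm still holding the handle down.

**Last checks:**
- **Handle:** the fingertips stalled about 52 mm above the bench, the stated fully-down height. The push was about 26 N and steady over the final half second, with about 8 N sideways.
- **Tray:** the scene picture shows it raised on the saddle, with the jar and piston standing. The nipple is mostly hidden behind the jar there, but shows in the top picture.

**Uncertain:**
- **Saddle centring:** I judged it from the camera against the bolt boss on the lip and corrected about 1.5 mm. I did not look at it again after lowering the jack, and the cameras disagreed with each other by 2–3 mm.
- **Tray angle:** I judged the final angle by eye and did not measure it.

I did not touch the tape measure, bronze bush or V-block.

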